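Strip the door-pull forming die

ROBOT

A 7-joint arm with a two-finger parallel gripper is mounted at the origin on the work surface. World frame = base frame: x ahead of the robot, y to its left, z up, the work surface at z = 0. Lengths are in m, angles in rad, forces in N, time in s.
With the tool pointing down it reaches from about 0.4 to 0.85 m from the base axis. Payload 10.4 kg.
Tool frame: the origin (TCP) lies at the very end of the fingers, on their centre line; the grasp point (between the pads) lies 19 mm behind it; z points along the fingers, y is the line along which they close (so a half turn about z gives the same grasp; the last joint's range is limited). The gripper opens to 85 mm and grips with 20 to 120 N. Pads are 22 mm wide; open, the fingers measure 114 mm over their backs; the gripper's body (76 mm by 85 mm) begins 54 mm behind the grasp point. The pads swing forward as they close: fully open they stand 13 mm farther back than shut.
Start: joints at [1.246, 0.332, -0.065, 1.46, 0.022, 1.35, -0.088], TCP at [0.186, -0.597, 0.231] pointing down, gripper open.
Joint ranges: [-2.6, 2.6], [-0.5, 2.12], [-1.47, 1.34], [0.16, 2.42], [-1.27, 4.41], [0.06, 2.06], [-2.6, 2.6]. Speed limits (rad/s): [2.22, 2.22, 2.79, 2.79, 3.14, 3.14, 3.14].

INTERFACE

Orientations are given as a unit quaternion [x, y, z, w].
In Python, from workcell import * gives the robot as it stands. The module is installed in compiled form; this text tells all that it offers.
- The arm moves only by the tool carry_out, never from a script. Its argument "motion" is a list of rows, each an object with "xyz": the shift along the tool's x, y, z in m, a list of three; "angular": the turn, a rotation vector about the tool's x, y, z in degrees, a list of three. A call has 1 to 12 rows; each row is the pose to reach, as a shift and turn from the pose commanded when the call began, along the tool's axes at that moment; what a row does not reach only later rows make up. A row lasts 1/10 s, in which the tool goes at most 50 mm and 8.59 degrees, less where a joint would pass 70% of its speed; a pose out of reach is approached as far as the arm can. A call with a gripper value outside its range is refused whole. "hand" is the opening, from 0 (shut) to 1 (fully open), set as the call begins (left out, the last holds). The fingers move at their own pace and stop on an object; "grip_force" is the grip in N (left out, the last holds). Time passes only in rows, so rows that repeat a pose let the fingers close. It gives the time, the measured TCP pose, the force, the opening and the grip force at its end, in the units of the state.
- get_obs(): the state, without advancing time (a new reading comes with each control period).
- camera(name): name is "side" or "top" or "wrist"; returns a dict with "img" (480x640x3 uint8, red, green, blue), "fx", "fy", "cx", "cy" (pixels), "k1" (the pictures are not rectified: a ray, as slopes to the right and down, at radius r is drawn at 1 + k1 r^2 times it, then the intrinsics apply), "extrinsics" (4x4, takes a point from camera to world coordinates). Camera axes: x right, y up, looking along -z (the intrinsics and any distortion apply to the point x, -y, -z); pixel columns grow to the right and rows downward; lengths in m; the calibration is good to about 2 mm. A picture is of the moment at which its call begins. There is no depth.
- hand_in(): hands the job in; it is judged then, once.
The state is a dict: "clock": time; "joint_pos": joint angles; "joint_velocities": joint speeds; "tau": joint torques, N m; "position": TCP position; "ee_rot": TCP orientation; "ft_force": force on the tool from outside, world axes, zero at the start; "torque": the same for the moment, N m; "grip_width": opening from 0.0 (shut) to 1.0 (fully open); "grasp_force": force on a finger pad.
Only numpy, scipy, OpenCV 4.12 (cv2) and the standard library are available. Lean on these libraries where they do the work, as an engineer would, in place of code of your own. Each camera call takes 0.05 s, during which the arm holds its last target. There are 200 camera calls.

TASK

Unload the forming die: lift the red keeper bar off and lay it on the black rubber mat, then turn the ejector selector from its red mark to the green mark so that the pulls are pushed up, lift out every wooden pull and lay it flat on the slatted drying rack with at least a finger's width between neighbours. Once all are on the rack, turn the selector to the blue mark and lay the keeper bar back in its two end seats on the die. Do not disturb the other things on the bench.

Things in the scene. Friction and masses are not known exactly. Their poses are not given: they have to be found in the camera images.
- die: fixed aluminium forming die, 336 x 190 x 34 mm (x, y, z); origin at the centre of its underside. Four open cavities, each 37 mm in x by 146 mm in y, 24 mm deep, side by side at its x = -105, -35, 35, 105 mm, y = 0; a 24 x 44 mm brass ejector block stands in the middle of each
- seat0 (a point): floor of the keeper bar's dark steel seat at the die's -x end (150 mm from the die's centre), 43 mm above the bench; its axes are the die's. Two cheeks 58 mm apart (in y) rise 13 mm above this floor; the seat is open along x
- seat1 (a point): the same for the seat at the die's +x end
- keeper: loose red keeper bar, 320 mm long (its x), 50 mm wide (y), 12 mm thick, 0.3 kg, with a black grip block 70 x 22 x 28 mm (x, y, z) on the middle of its top, so 40 mm high in all; origin at the centre of its underside. At the start it lies in the die's two seats, above the pulls, its x along the die's x
- pull0: dark wooden door pull (up to four alike, some may be absent), a bow handle 140 mm long (y), 32 wide (x), 30 high (z), about 70 g; origin at the middle of that envelope. The upper 14 mm is a straight bridge over the full length, with a 26 mm foot under each end. Starts feet down in a cavity, its y along the die's y, its top 6 mm above the die's top face, 17 mm when ejected
- pull1: dark wooden door pull (up to four alike, some may be absent), a bow handle 140 mm long (y), 32 wide (x), 30 high (z), about 70 g; origin at the middle of that envelope. The upper 14 mm is a straight bridge over the full length, with a 26 mm foot under each end. Starts feet down in a cavity, its y along the die's y, its top 6 mm above the die's top face, 17 mm when ejected
- pull2: dark wooden door pull (up to four alike, some may be absent), a bow handle 140 mm long (y), 32 wide (x), 30 high (z), about 70 g; origin at the middle of that envelope. The upper 14 mm is a straight bridge over the full length, with a 26 mm foot under each end. Starts feet down in a cavity, its y along the die's y, its top 6 mm above the die's top face, 17 mm when ejected
- pull3: dark wooden door pull (up to four alike, some may be absent), a bow handle 140 mm long (y), 32 wide (x), 30 high (z), about 70 g; origin at the middle of that envelope. The upper 14 mm is a straight bridge over the full length, with a 26 mm foot under each end. Starts feet down in a cavity, its y along the die's y, its top 6 mm above the die's top face, 17 mm when ejected
- rack: fixed slatted wooden drying rack, 320 x 190 x 40 mm (x, y, z), flat top 40 mm above the bench; origin at the centre of its underside
- mat: fixed black rubber mat, 360 mm (x) by 90 mm (y), 4 mm thick; origin at the centre of its underside; where the keeper bar is laid
- control: fixed grey control box 110 x 110 x 46 mm with the selector knob on top; origin at the centre of its underside. Seen from above, the coloured marks lie round the knob: red along the box's +x, green 80 degrees clockwise of red, a small black dot (unused position) 40 degrees clockwise, blue 40 degrees anticlockwise of red
- selector (a joint): selector knob angle, rad, growing clockwise from above: 0 = red (pressing), 1.396 = green (eject), -0.698 = blue (idle); stops at -0.8 and 1.5. It clicks into a detent every 0.698 rad and settles there when let go (up to 0.2 N m to turn). From red to green the ejector blocks rise 12 mm; at blue they are 6 mm lower than at red
- selector_grip (a point): on the turning axis, 69 mm above the bench, in the middle of the selector's black grip bar, which is 60 mm long, 18 mm wide, and spans 55 to 83 mm above the bench. The point turns with the knob: its x runs along the bar towards the white pointer line, which lies along the control box's x at 0
- tin: bystander: closed tin, 84 mm across, 110 mm high; origin at the centre of its underside
- glue: bystander: white glue bottle, 60 mm across, 160 mm high; origin at the centre of its underside
- brush: bystander: brush lying on the bench
- sander: bystander: cork sanding block 110 x 65 x 35 mm; origin at the centre of its underside
- offcut: bystander: light wood offcut 160 x 45 x 19 mm; origin at the centre of its underside
Not all that is in view belongs to the job. Leave any pink or purple look-alike of the pull0 alone.

How it is judged:
On the way, in this order (a step that is already met when the one before it is completed fails the run):
1. the keeper bar lies on the rubber mat, let go, with the selector still at red (z of keeper in the frame of mat between 0 and 0.01 m and x of keeper in the frame of mat between -0.1 and 0.1 m and y of keeper in the frame of mat between -0.045 and 0.045 m and angle between keeper's own z axis and vertical below 0.08 rad and contact force between keeper and the fingers below 0.05 N and value of joint selector between -0.3 and 0.3 rad), for 0.2 s.
2. the selector is at the green mark, let go (value of joint selector between 1.27 and 1.55 rad and contact force between selector and the fingers below 0.05 N), for 0.2 s.
3. every pull lies on the drying rack, let go (z of pull0 in the frame of rack between 0.048 and 0.063 m and x of pull0 in the frame of rack between -0.155 and 0.155 m and y of pull0 in the frame of rack between -0.09 and 0.09 m and z of pull1 in the frame of rack between 0.048 and 0.063 m and x of pull1 in the frame of rack between -0.155 and 0.155 m and y of pull1 in the frame of rack between -0.09 and 0.09 m and z of pull2 in the frame of rack between 0.048 and 0.063 m and x of pull2 in the frame of rack between -0.155 and 0.155 m and y of pull2 in the frame of rack between -0.09 and 0.09 m and z of pull3 in the frame of rack between 0.048 and 0.063 m and x of pull3 in the frame of rack between -0.155 and 0.155 m and y of pull3 in the frame of rack between -0.09 and 0.09 m and contact force between each of pull0, pull1, pull2, pull3 and the fingers below 0.05 N), for 0.2 s.
4. the selector is at the blue mark, let go (value of joint selector between -0.83 and -0.57 rad and contact force between selector and the fingers below 0.05 N), for 0.2 s.
At the end, for the whole second after the job is handed in: each pull present lies at rest on the rack (centre over it, 8 to 23 mm above its top), centres over 36 mm apart; the keeper rests level in both seats (origin 40 to 47 mm up, within 15 mm lengthwise, 7 mm sideways, 0.06 rad); the selector is within 0.13 rad of blue (z of pull0 in the frame of rack between 0.048 and 0.063 m and x of pull0 in the frame of rack between -0.155 and 0.155 m and y of pull0 in the frame of rack between -0.09 and 0.09 m and z of pull1 in the frame of rack between 0.048 and 0.063 m and x of pull1 in the frame of rack between -0.155 and 0.155 m and y of pull1 in the frame of rack between -0.09 and 0.09 m and z of pull2 in the frame of rack between 0.048 and 0.063 m and x of pull2 in the frame of rack between -0.155 and 0.155 m and y of pull2 in the frame of rack between -0.09 and 0.09 m and z of pull3 in the frame of rack between 0.048 and 0.063 m and x of pull3 in the frame of rack between -0.155 and 0.155 m and y of pull3 in the frame of rack between -0.09 and 0.09 m and horizontal distance between each of pull1, pull2, pull3 and pull0 above 0.036 m and horizontal distance between each of pull2, pull3 and pull1 above 0.036 m and horizontal distance between pull3 and pull2 above 0.036 m and z of keeper in the frame of die between 0.04 and 0.047 m and x of keeper in the frame of die between -0.015 and 0.015 m and y of keeper in the frame of die between -0.007 and 0.007 m and angle between the x axis of keeper and the x axis of die, either way round below 0.06 rad and angle between keeper's own z axis and vertical below 0.05 rad and value of joint selector between -0.83 and -0.57 rad and linear speed of each of pull0, pull1, pull2, pull3, keeper below 0.02 m/s); the robot touches nothing.
It fails at once if a bystander is knocked over or shoved more than 40 mm (distance of any of tin, glue, brush, sander, offcut from where it was at the start of the episode above 0.04 m).
Of pull0, pull1, pull2, pull3 only 2 to 4 are there at a start; the rules pass over those that are not, and their reading is None.
At some moment in a run one of pull0, pull1, pull2, pull3, keeper may be knocked a few centimetres aside while the robot is not near it.
Once in a run the grip may slacken for a moment while it holds something.
It also fails if it takes over 210 s, if anything falls off the work surface, if the arm or the gripper's body presses on something with over 40 N, if the wrist force passes 120 N, or if a joint passes its speed limit or range.

## Working session

There is one attempt and no reset: what is moved stays moved. The work goes in short steps, Python scripts to look and compute and a tool call to move; the robot and the scene stay as the last step left them, time stands still between calls to the robot, and variables do not carry over. Pictures are saved under pics/ and viewed, at most 18 in all, crops included, and the job is handed in when it is done.

Besides the shell and the picture viewer there is one more tool, called after ">>>" by a JSON object that holds its "method" and its "body", one argument or row to a line. carry_out: Moves the arm, as the interface text tells. Its arguments: {"type":"object","properties":{"motion":{"type":"array"},"hand":{"type":"number"},"grip_force":{"type":"number"}},"required":["motion"]}

```bash
mkdir -p pics
cat > h.py <<'E'
from workcell import *
import numpy as np, cv2
from scipy.spatial.transform import Rotation as R
def snap(n,f=None):
    c=camera(n)
    if f: cv2.imwrite('pics/'+f,c['img'][:,:,::-1])
    return c
def ray(c,u,v):
    d=np.array([(u-c['cx'])/c['fx'],(v-c['cy'])/c['fy']]); p=d.copy()
    for _ in range(20): p=d/(1+c['k1']*(p@p))
    E=np.array(c['extrinsics']); return E[:3,3],E[:3,:3]@np.array([p[0],-p[1],-1])
def onz(c,u,v,z):
    o,d=ray(c,u,v); return o+d*(z-o[2])/d[2]
def proj(c,P):
    E=np.array(c['extrinsics']); q=E[:3,:3].T@(np.array(P)-E[:3,3]); s=np.array([q[0],-q[1]])/-q[2]
    s=s*(1+c['k1']*(s@s)); return s[0]*c['fx']+c['cx'],s[1]*c['fy']+c['cy']
def rel(P,yaw=None):
    """shift in tool axes to world point P (TCP), and turn about tool z so that tool x heads at world yaw"""
    o=get_obs(); r=R.from_quat(o['ee_rot']); M=r.as_matrix()
    out=[np.round(r.inv().apply(np.array(P)-o['position'])*1000,1)]
    if yaw is not None:
        cur=np.arctan2(M[1,0],M[0,0]); out.append(round(np.degrees(-(yaw-cur)),1))
    return out
E
python3 - <<'E'
from h import *
o=get_obs(); print({k:np.round(v,3) for k,v in o.items()})
print(R.from_quat(o['ee_rot']).as_matrix().round(3))
for n in ['top','side']:
    c=snap(n,n+'0.png'); print(n,c['fx'],c['k1'],np.round(c['extrinsics'],3).tolist())
E
```

```text
{'clock': np.float64(0.0), 'joint_pos': array([ 1.246,  0.333, -0.065,  1.461,  0.022,  1.35 , -0.088]), 'joint_velocities': array([ 0.001, -0.001, -0.   , -0.   ,  0.001, -0.   , -0.001]), 'tau': array([ 1.0000e-03, -6.2545e+01,  4.9000e-02, -3.9161e+01,  1.6000e-02,
        1.0000e-02,  0.0000e+00]), 'position': array([ 0.186, -0.596,  0.231]), 'ee_rot': array([ 0.989,  0.15 , -0.   , -0.001]), 'ft_force': array([ 0.048, -1.504, -0.179]), 'torque': array([0.035, 0.056, 0.032]), 'grasp_force': np.float64(0.0), 'grip_width': np.float64(0.998)}
[[ 0.955  0.297 -0.001]
 [ 0.297 -0.955  0.001]
 [-0.    -0.001 -1.   ]]
top 517.6951858042274 0.007997455348991872 [[-0.01, 0.989, -0.145, 0.335], [-1.0, -0.013, -0.018, -0.019], [-0.02, 0.145, 0.989, 1.383], [0.0, 0.0, 0.0, 1.0]]
side 466.1502836655743 -0.0616215836709637 [[-0.942, 0.263, -0.209, 0.315], [-0.336, -0.722, 0.605, 0.621], [0.008, 0.64, 0.768, 0.88], [0.0, 0.0, 0.0, 1.0]]
```

View pics/top0.png

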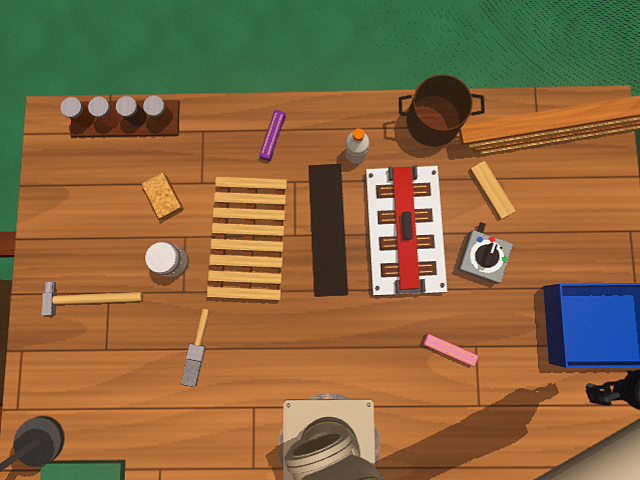

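View pics/side0.png

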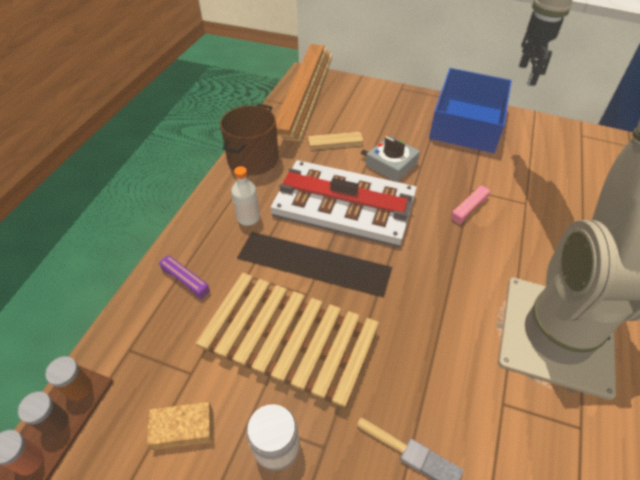

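The top view shows the die at (405,230) with the red bar along it. The mat is at (328,230), the rack at (247,238) and the control box at (487,256). The tin, glue, brush, sander and offcut stand around these. The purple (272,135) and pink (450,349) look-alikes stay where they are.

Run:
```python
from h import *
c=snap('top'); im=c['img'].astype(int); r,g,b=im[...,0],im[...,1],im[...,2]
hsv=cv2.cvtColor(c['img'],cv2.COLOR_RGB2HSV)
def rect(m,z,roi,name,close=0):
    M=np.zeros(m.shape,np.uint8); x0,y0,x1,y1=roi; M[y0:y1,x0:x1]=m[y0:y1,x0:x1]
    if close: M=cv2.morphologyEx(M,cv2.MORPH_CLOSE,np.ones((close,close)))
    cs,_=cv2.findContours(M,0,2); k=max(cs,key=cv2.contourArea)
    P=np.array([onz(c,*p[0],z)[:2] for p in k],np.float32)
    (cx,cy),(w,h),a=cv2.minAreaRect(P*1000)
    print(name,round(cx),round(cy),round(w),round(h),round(a,1))
rect((hsv[...,1]<50)&(hsv[...,2]>150),.034,(355,155,450,305),'die',25)
rect((r>120)&(g<50)&(b<60),.055,(355,155,450,305),'keeper',9)
rect(im.sum(2)<150,.004,(295,155,355,305),'mat',5)
rect((hsv[...,1]>60)&(hsv[...,2]>165)&(hsv[...,0]>14)&(hsv[...,0]<26),.04,(200,170,295,305),'rack',25)
rect((hsv[...,1]<60)&(hsv[...,2]>80),.046,(450,222,520,290),'box',15)
cr=c['img'][150:310,355:525]
cv2.imwrite('pics/die.png',cv2.resize(cr,None,fx=3.7,fy=3.7,interpolation=2)[:,:,::-1])
```

```text
die 552 -208 336 191 1.8
keeper 556 -206 318 51 1.9
mat 561 -3 359 88 2.2
rack 537 208 193 321 86.9
box 477 -411 110 109 69.9
```

View pics/die.png

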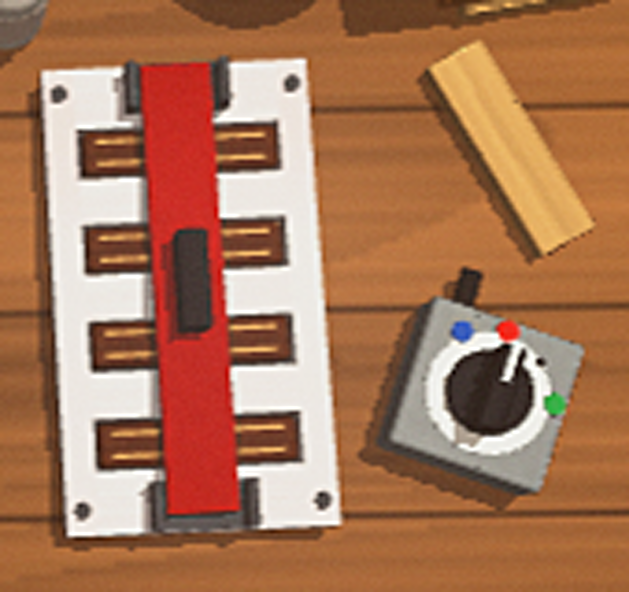

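The four cavities each hold a dark brown pull, at crop (180,153), (186,246), (192,342) and (197,440). All four match the description by colour and place, so I will move all four. The pink and purple bars are not in the die. The selector's pointer is at red, crop (508,330), and the control box is turned -20°.

```bash
python3 -c "
from h import *
print(rel([.554,-.207,.15],np.radians(1.8)),rel([.554,-.207,.062]))"
```

```text
[array([ 467.4, -262.3,   81. ]), np.float64(15.5)] [array([ 467.4, -262.2,  169. ])]
```

>>> {"method": "carry_out", "body": {
  "motion": [
    {"xyz":[0.04,-0.022,0],"angular":[0,0,3]},
    {"xyz":[0.08,-0.045,0],"angular":[0,0,6]},
    {"xyz":[0.12,-0.067,0],"angular":[0,0,9]},
    {"xyz":[0.16,-0.09,0],"angular":[0,0,12]},
    {"xyz":[0.2,-0.112,0],"angular":[0,0,15.5]},
    {"xyz":[0.24,-0.135,0],"angular":[0,0,15.5]},
    {"xyz":[0.28,-0.157,0],"angular":[0,0,15.5]},
    {"xyz":[0.32,-0.18,0],"angular":[0,0,15.5]},
    {"xyz":[0.36,-0.202,0],"angular":[0,0,15.5]},
    {"xyz":[0.4,-0.225,0],"angular":[0,0,15.5]},
    {"xyz":[0.44,-0.247,0.03],"angular":[0,0,15.5]},
    {"xyz":[0.467,-0.262,0.06],"angular":[0,0,15.5]}
  ],
  "hand": 1.0
}}

```text
clock: 1.35
position: [0.5561, -0.2057, 0.1718]
ee_rot: [1.0, 0.016, 0.002, 0.0]
ft_force: [0.1, -1.2, -0.9]
grip_width: 0.998
grasp_force: 0.0
```

>>> {"method": "carry_out", "body": {
  "motion": [
    {"xyz":[0,0,0],"angular":[0,0,0]},
    {"xyz":[0,0,0],"angular":[0,0,0]},
    {"xyz":[0,0,0],"angular":[0,0,0]}
  ]
}}

```text
clock: 1.65
position: [0.5536, -0.2091, 0.172]
ee_rot: [1.0, 0.015, 0.0, 0.0]
ft_force: [-0.6, -0.1, -0.0]
grip_width: 0.999
grasp_force: 0.0
```

```bash
python3 -c "
from h import *
snap('wrist','w1.png')
o=get_obs();print(o['joint_pos'].round(2),o['position'].round(4))
print(rel([.554,-.207,.062],np.radians(1.8)))"
```

```text
[ 0.59  0.32 -0.38  1.62  0.13  1.23 -1.35] [ 0.5536 -0.2093  0.1722]
[array([  0.3,  -2.5, 110.2]), np.float64(-0.1)]
```

View pics/w1.png

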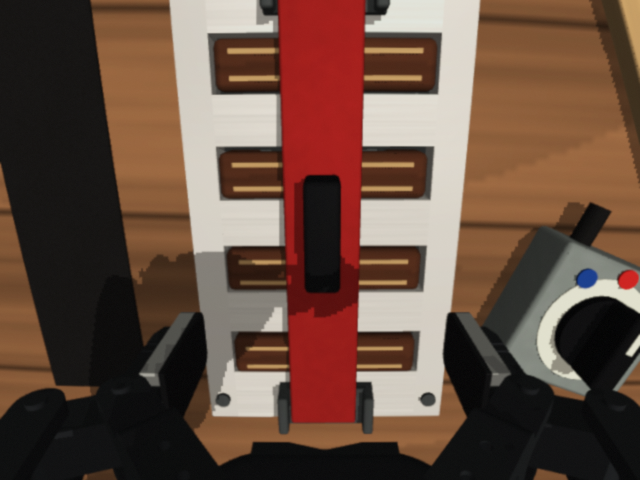

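The wrist view shows the black grip block at (321,235), midway between the fingers. I'll go down and grip it.

>>> {"method": "carry_out", "body": {
  "motion": [
    {"xyz":[0,-0.002,0.03],"angular":[0,0,0]},
    {"xyz":[0,-0.002,0.06],"angular":[0,0,0]},
    {"xyz":[0,-0.002,0.085],"angular":[0,0,0]},
    {"xyz":[0,-0.002,0.1],"angular":[0,0,0]},
    {"xyz":[0,-0.002,0.11],"angular":[0,0,0]},
    {"xyz":[0,-0.002,0.11],"angular":[0,0,0]},
    {"xyz":[0,-0.002,0.11],"angular":[0,0,0]}
  ]
}}

```text
clock: 2.4
position: [0.5544, -0.2062, 0.0625]
ee_rot: [1.0, 0.015, 0.001, 0.0]
ft_force: [-0.5, 0.4, 0.9]
grip_width: 0.999
grasp_force: 0.0
```

>>> {"method": "carry_out", "body": {
  "motion": [
    {"xyz":[0,0,0],"angular":[0,0,0]},
    {"xyz":[0,0,0],"angular":[0,0,0]},
    {"xyz":[0,0,0],"angular":[0,0,0]},
    {"xyz":[0,0,0],"angular":[0,0,0]},
    {"xyz":[0,0,0],"angular":[0,0,0]},
    {"xyz":[0,0,0],"angular":[0,0,0]},
    {"xyz":[0,0,0],"angular":[0,0,0]},
    {"xyz":[0,0,0],"angular":[0,0,0]},
    {"xyz":[0,0,0],"angular":[0,0,0]},
    {"xyz":[0,0,0],"angular":[0,0,0]}
  ],
  "hand": 0,
  "grip_force": 80
}}

```text
clock: 3.4
position: [0.5541, -0.2061, 0.0619]
ee_rot: [1.0, 0.016, 0.0, 0.0]
ft_force: [-1.9, -0.7, 5.5]
grip_width: 0.24
grasp_force: 80.2
```

>>> {"method": "carry_out", "body": {
  "motion": [
    {"xyz":[0,0,-0.01],"angular":[0,0,0]},
    {"xyz":[0,0,-0.025],"angular":[0,0,0]},
    {"xyz":[0,0,-0.04],"angular":[0,0,0]},
    {"xyz":[0,0,-0.06],"angular":[0,0,0]},
    {"xyz":[0,0,-0.06],"angular":[0,0,0]},
    {"xyz":[0,0,-0.06],"angular":[0,0,0]}
  ]
}}

```text
clock: 4.0
position: [0.554, -0.2059, 0.1218]
ee_rot: [1.0, 0.016, 0.001, 0.0]
ft_force: [0.1, 0.8, -3.5]
grip_width: 0.239
grasp_force: 79.1
```

```bash
python3 -c "
from h import *
c=snap('top');cv2.imwrite('pics/t2.png',cv2.resize(c['img'][140:320,280:520],None,fx=3,fy=3)[:,:,::-1])
print(rel([.561,-.003,.062+.06],np.radians(2.2)),rel([.561,-.003,.062-.039]))"
```

```text
[array([  13.9, -202.4,   -1.1]), np.float64(-0.4)] [array([  13.9, -202.4,   97.9])]
```

View pics/t2.png

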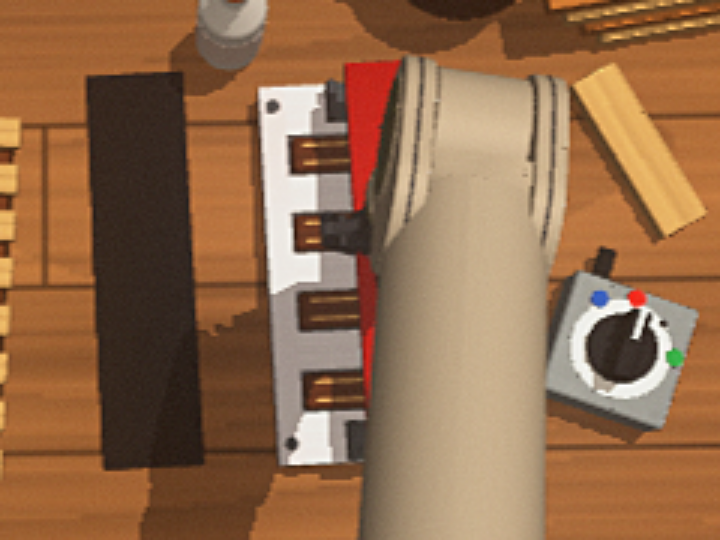

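The bar is off its seats and held, and the pulls are visible at crop x≈320. I'm moving it to the mat, set slightly towards the robot to stay clear of the glue bottle.

>>> {"method": "carry_out", "body": {
  "motion": [
    {"xyz":[-0.01,-0.03,0],"angular":[0,0,0]},
    {"xyz":[-0.01,-0.06,0],"angular":[0,0,0]},
    {"xyz":[-0.01,-0.09,0],"angular":[0,0,0]},
    {"xyz":[-0.01,-0.12,0],"angular":[0,0,0]},
    {"xyz":[-0.01,-0.15,0],"angular":[0,0,0]},
    {"xyz":[-0.01,-0.18,0],"angular":[0,0,0]},
    {"xyz":[-0.01,-0.202,0],"angular":[0,0,0]},
    {"xyz":[-0.01,-0.202,0],"angular":[0,0,0]},
    {"xyz":[-0.01,-0.202,0.025],"angular":[0,0,0]},
    {"xyz":[-0.01,-0.202,0.05],"angular":[0,0,0]},
    {"xyz":[-0.01,-0.202,0.075],"angular":[0,0,0]},
    {"xyz":[-0.01,-0.202,0.085],"angular":[0,0,0]}
  ]
}}

```text
clock: 5.25
position: [0.5354, -0.0049, 0.0333]
ee_rot: [1.0, 0.015, -0.002, -0.0]
ft_force: [-0.1, -0.0, -3.1]
grip_width: 0.239
grasp_force: 79.1
```

>>> {"method": "carry_out", "body": {
  "motion": [
    {"xyz":[0,0,0.005],"angular":[0,0,0]},
    {"xyz":[0,0,0.009],"angular":[0,0,0]},
    {"xyz":[0,0,0.012],"angular":[0,0,0]},
    {"xyz":[0,0,0.012],"angular":[0,0,0]},
    {"xyz":[0,0,0.012],"angular":[0,0,0]}
  ]
}}

```text
clock: 5.75
position: [0.5378, -0.0042, 0.0248]
ee_rot: [1.0, 0.016, 0.0, 0.0]
ft_force: [-0.5, -0.4, -2.9]
grip_width: 0.24
grasp_force: 79.1
```

>>> {"method": "carry_out", "body": {
  "motion": [
    {"xyz":[0,0,0.001],"angular":[0,0,0]},
    {"xyz":[0,0,0.002],"angular":[0,0,0]},
    {"xyz":[0,0,0.002],"angular":[0,0,0]},
    {"xyz":[0,0,0.002],"angular":[0,0,0]}
  ]
}}

```text
clock: 6.15
position: [0.5377, -0.0043, 0.0229]
ee_rot: [1.0, 0.016, 0.0, 0.0]
ft_force: [-3.1, -0.3, 5.8]
grip_width: 0.237
grasp_force: 80.1
```

>>> {"method": "carry_out", "body": {
  "motion": [
    {"xyz":[0,0,0],"angular":[0,0,0]},
    {"xyz":[0,0,0],"angular":[0,0,0]},
    {"xyz":[0,0,0],"angular":[0,0,0]},
    {"xyz":[0,0,0],"angular":[0,0,0]},
    {"xyz":[0,0,0],"angular":[0,0,0]},
    {"xyz":[0,0,0],"angular":[0,0,0]},
    {"xyz":[0,0,-0.03],"angular":[0,0,0]},
    {"xyz":[0,0,-0.07],"angular":[0,0,0]},
    {"xyz":[0,0,-0.1],"angular":[0,0,0]},
    {"xyz":[0,0,-0.12],"angular":[0,0,0]},
    {"xyz":[0,0,-0.12],"angular":[0,0,0]},
    {"xyz":[0,0,-0.12],"angular":[0,0,0]}
  ],
  "hand": 0.7
}}

```text
clock: 7.35
position: [0.5374, -0.0043, 0.1421]
ee_rot: [1.0, 0.016, 0.0, 0.0]
ft_force: [-0.8, -1.1, -0.9]
grip_width: 0.704
grasp_force: 0.0
```

```bash
cat >> h.py <<'E'
def redrect(z,roi=(250,130,450,330)):
    c=camera('top'); im=c['img'].astype(int); m=((im[...,0]>110)&(im[...,1]<55)&(im[...,2]<65)).astype(np.uint8)
    M=np.zeros_like(m); x0,y0,x1,y1=roi; M[y0:y1,x0:x1]=m[y0:y1,x0:x1]
    M=cv2.morphologyEx(M,cv2.MORPH_CLOSE,np.ones((9,9))); cs,_=cv2.findContours(M,0,2); k=max(cs,key=cv2.contourArea)
    (a,b),(w,h),t=cv2.minAreaRect(np.array([onz(c,*p[0],z)[:2]*1000 for p in k],np.float32)); return np.round([a,b,w,h,t],1)
E
python3 -c "
from h import *
print(redrect(.016), get_obs()['joint_pos'].round(2))
print(rel([.477,-.411,.18],np.radians(160)))"
```

```text
[620.9 200.    0.    0.    0. ] [ 0.36  0.25 -0.5   1.78  0.13  1.14 -1.72]
[array([-72.7, 404.6, -38.4]), np.float64(-158.2)]
```

>>> {"method": "carry_out", "body": {
  "motion": [
    {"xyz":[-0.006,0.035,-0.01],"angular":[0,0,-8]},
    {"xyz":[-0.012,0.07,-0.02],"angular":[0,0,-16]},
    {"xyz":[-0.018,0.1,-0.038],"angular":[0,0,-24]},
    {"xyz":[-0.024,0.135,-0.038],"angular":[0,0,-32]},
    {"xyz":[-0.03,0.17,-0.038],"angular":[0,0,-40]},
    {"xyz":[-0.036,0.2,-0.038],"angular":[0,0,-48]},
    {"xyz":[-0.042,0.235,-0.038],"angular":[0,0,-56]},
    {"xyz":[-0.048,0.27,-0.038],"angular":[0,0,-64]},
    {"xyz":[-0.054,0.3,-0.038],"angular":[0,0,-72]},
    {"xyz":[-0.06,0.335,-0.038],"angular":[0,0,-80]},
    {"xyz":[-0.066,0.37,-0.038],"angular":[0,0,-88]},
    {"xyz":[-0.073,0.405,-0.038],"angular":[0,0,-96]}
  ],
  "hand": 0.6
}}

```text
clock: 8.6
position: [0.4764, -0.4122, 0.1786]
ee_rot: [0.655, 0.756, 0.0, -0.001]
ft_force: [0.7, 0.7, 0.1]
grip_width: 0.6
grasp_force: 0.0
```

>>> {"method": "carry_out", "body": {
  "motion": [
    {"xyz":[0,0,0],"angular":[0,0,-8]},
    {"xyz":[0,0,0],"angular":[0,0,-16]},
    {"xyz":[0,0,0],"angular":[0,0,-24]},
    {"xyz":[0,0,0],"angular":[0,0,-32]},
    {"xyz":[0,0,0],"angular":[0,0,-40]},
    {"xyz":[0,0,0],"angular":[0,0,-48]},
    {"xyz":[0,0,0],"angular":[0,0,-56]},
    {"xyz":[0,0,0],"angular":[0,0,-62]},
    {"xyz":[0,0,0],"angular":[0,0,-62]},
    {"xyz":[0,0,0],"angular":[0,0,-62]},
    {"xyz":[0,0,0],"angular":[0,0,-62]}
  ]
}}

```text
clock: 9.7
position: [0.477, -0.4112, 0.1798]
ee_rot: [0.177, 0.984, 0.0, -0.0]
ft_force: [0.3, -0.5, -0.5]
grip_width: 0.599
grasp_force: 0.0
```

```bash
python3 -c "
from h import *
snap('wrist','w3.png')
c=camera('wrist');print(proj(c,[.477,-.411,.083]),proj(c,[.477+.03*.94,-.411-.03*.342,.083]))
print(rel([.477,-.411,.062],np.radians(160)), get_obs()['joint_pos'].round(2),redrect(.016))"
```

```text
(np.float64(323.7077295476045), np.float64(237.25641897864892)) (np.float64(324.1115420813069), np.float64(282.51397708354847))
[array([1.000e-01, 2.000e-01, 1.181e+02]), np.float64(-0.3)] [ 1.11  0.44 -0.62  1.49  0.26  1.29  1.68] [539.4  -3.5 318.8  50.7   1.9]
```

View pics/w3.png

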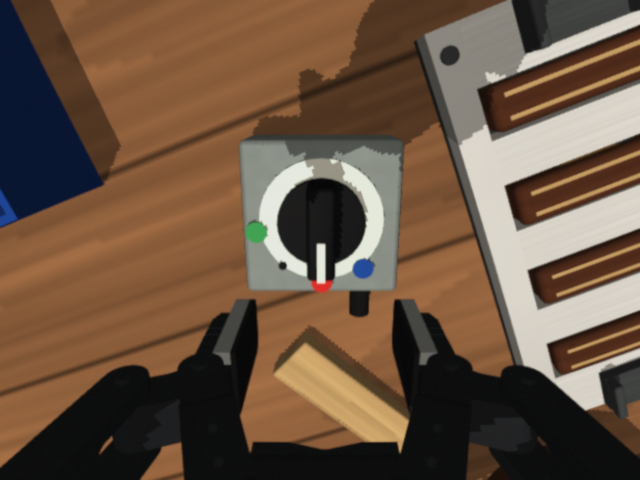

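The keeper lies on the mat at (539,-4). The wrist view shows the grip bar at (321,230), with its pointer on red (321,285) and aligned between the fingers.

>>> {"method": "carry_out", "body": {
  "motion": [
    {"xyz":[0,0,0.03],"angular":[0,0,0]},
    {"xyz":[0,0,0.06],"angular":[0,0,0]},
    {"xyz":[0,0,0.09],"angular":[0,0,0]},
    {"xyz":[0,0,0.108],"angular":[0,0,0]},
    {"xyz":[0,0,0.118],"angular":[0,0,0]},
    {"xyz":[0,0,0.118],"angular":[0,0,0]},
    {"xyz":[0,0,0.118],"angular":[0,0,0]}
  ]
}}

```text
clock: 10.55
position: [0.4777, -0.4116, 0.0633]
ee_rot: [0.176, 0.984, -0.0, 0.001]
ft_force: [1.3, 0.2, 0.0]
grip_width: 0.602
grasp_force: 0.0
```

>>> {"method": "carry_out", "body": {
  "motion": [
    {"xyz":[0,0,0],"angular":[0,0,0]},
    {"xyz":[0,0,0],"angular":[0,0,0]},
    {"xyz":[0,0,0],"angular":[0,0,0]},
    {"xyz":[0,0,0],"angular":[0,0,0]},
    {"xyz":[0,0,0],"angular":[0,0,0]},
    {"xyz":[0,0,0],"angular":[0,0,0]},
    {"xyz":[0,0,0],"angular":[0,0,0]}
  ],
  "hand": 0,
  "grip_force": 60
}}

```text
clock: 11.25
position: [0.4771, -0.4135, 0.0638]
ee_rot: [0.176, 0.984, -0.002, 0.001]
ft_force: [-3.3, -5.8, 5.2]
grip_width: 0.193
grasp_force: 61.5
```

>>> {"method": "carry_out", "body": {
  "motion": [
    {"xyz":[0,0,0],"angular":[0,0,7]},
    {"xyz":[0,0,0],"angular":[0,0,14]},
    {"xyz":[0,0,0],"angular":[0,0,21]},
    {"xyz":[0,0,0],"angular":[0,0,28]},
    {"xyz":[0,0,0],"angular":[0,0,35]},
    {"xyz":[0,0,0],"angular":[0,0,42]},
    {"xyz":[0,0,0],"angular":[0,0,49]},
    {"xyz":[0,0,0],"angular":[0,0,56]},
    {"xyz":[0,0,0],"angular":[0,0,63]},
    {"xyz":[0,0,0],"angular":[0,0,70]},
    {"xyz":[0,0,0],"angular":[0,0,76]},
    {"xyz":[0,0,0],"angular":[0,0,80]}
  ]
}}

```text
clock: 12.45
position: [0.4759, -0.4144, 0.0638]
ee_rot: [0.769, 0.639, -0.001, 0.002]
ft_force: [-5.9, -6.7, 6.1]
grip_width: 0.197
grasp_force: 61.7
```

>>> {"method": "carry_out", "body": {
  "motion": [
    {"xyz":[0,0,0],"angular":[0,0,0]},
    {"xyz":[0,0,0],"angular":[0,0,0]},
    {"xyz":[0,0,0],"angular":[0,0,0]}
  ]
}}

```text
clock: 12.75
position: [0.4759, -0.4144, 0.0639]
ee_rot: [0.768, 0.64, -0.001, 0.002]
ft_force: [-5.7, -6.5, 6.8]
grip_width: 0.194
grasp_force: 61.6
```

>>> {"method": "carry_out", "body": {
  "motion": [
    {"xyz":[0,0,0],"angular":[0,0,0]},
    {"xyz":[0,0,0],"angular":[0,0,0]},
    {"xyz":[0,0,0],"angular":[0,0,0]},
    {"xyz":[0,0,0],"angular":[0,0,0]},
    {"xyz":[0,0,0],"angular":[0,0,0]},
    {"xyz":[0,0,0],"angular":[0,0,0]},
    {"xyz":[0,0,-0.03],"angular":[0,0,0]},
    {"xyz":[0,0,-0.06],"angular":[0,0,0]},
    {"xyz":[0,0,-0.1],"angular":[0,0,0]},
    {"xyz":[0,0,-0.12],"angular":[0,0,0]},
    {"xyz":[0,0,-0.12],"angular":[0,0,0]},
    {"xyz":[0,0,-0.12],"angular":[0,0,0]}
  ],
  "hand": 0.6
}}

```text
clock: 13.95
position: [0.4771, -0.4113, 0.1822]
ee_rot: [0.767, 0.641, -0.0, 0.0]
ft_force: [-0.1, 0.4, -0.8]
grip_width: 0.6
grasp_force: 0.0
```

```bash
python3 -c "
from h import *
snap('wrist','w4.png')
T=np.radians(1.8)
for dx in (-105,-35,35,105):
    p=[.552+dx/1000*np.cos(T),-.208+dx/1000*np.sin(T)]
    print(dx,np.round(p,3),rel(p+[.12],np.radians(91.8)))"
```

```text
-105 [ 0.447 -0.211] [array([191.3, -64.6,  61.5]), np.float64(-12.0)]
-35 [ 0.517 -0.209] [array([205.8,   3.9,  61.4]), np.float64(-12.0)]
35 [ 0.587 -0.207] [array([220.4,  72.4,  61.4]), np.float64(-12.0)]
105 [ 0.657 -0.205] [array([234.9, 140.9,  61.3]), np.float64(-12.0)]
```

View pics/w4.png

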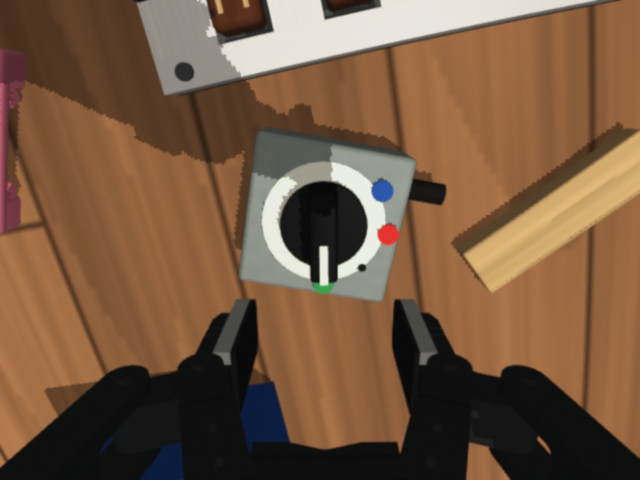

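The selector is at green: pointer at (323,265) on the green mark (323,287). Next I go above the die's x=-35 mm pull.

>>> {"method": "carry_out", "body": {
  "motion": [
    {"xyz":[0.04,0.001,0],"angular":[0,0,-4]},
    {"xyz":[0.08,0.002,0],"angular":[0,0,-8]},
    {"xyz":[0.12,0.003,0],"angular":[0,0,-12]},
    {"xyz":[0.16,0.004,0.02],"angular":[0,0,-12]},
    {"xyz":[0.206,0.004,0.04],"angular":[0,0,-12]},
    {"xyz":[0.206,0.004,0.061],"angular":[0,0,-12]},
    {"xyz":[0.206,0.004,0.061],"angular":[0,0,-12]},
    {"xyz":[0.206,0.004,0.061],"angular":[0,0,-12]}
  ]
}}

```text
clock: 14.8
position: [0.5169, -0.2101, 0.1208]
ee_rot: [0.696, 0.718, -0.0, -0.001]
ft_force: [-0.7, -1.0, 0.3]
grip_width: 0.599
grasp_force: 0.0
```

```bash
cat >> h.py <<'E'
def pulls(f=None,roi=(355,155,450,305),z=.051):
    """centres of dark-brown pull tops seen from above"""
    c=snap('top',f); hsv=cv2.cvtColor(c['img'],cv2.COLOR_RGB2HSV); h,s,v=hsv[...,0],hsv[...,1],hsv[...,2]
    m=(((h<14)|(h>170))&(s>90)&(v>25)&(v<115)).astype(np.uint8); M=np.zeros_like(m); x0,y0,x1,y1=roi; M[y0:y1,x0:x1]=m[y0:y1,x0:x1]
    M=cv2.morphologyEx(M,cv2.MORPH_CLOSE,np.ones((7,7))); out=[]
    for k in cv2.findContours(M,0,2)[0]:
        if cv2.contourArea(k)<200: continue
        (a,b),(w,hh),t=cv2.minAreaRect(np.array([onz(c,*p[0],z)[:2]*1000 for p in k],np.float32)); out.append(np.round([a,b,w,hh,t],1).tolist())
    return out
E
python3 -c "
from h import *
snap('wrist','w5.png'); print(pulls())
print(rel([.517,-.209,.036],np.radians(91.8)))"
```

```text
[[445.3, -175.0, 31.8, 70.7, 2.5], [548.9, -174.4, 78.5, 102.7, 89.2], [657.1, -185.9, 102.6, 50.5, 85.8], [527.0, -138.4, 127.4, 341.2, 88.9]]
[array([ 1.8, -0.6, 86. ]), np.float64(-0.1)]
```

View pics/w5.png

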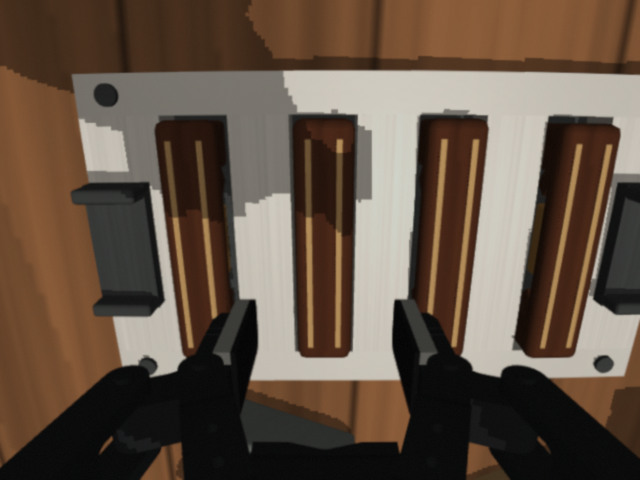

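The wrist view shows four ejected pulls at columns 195, 325, 452 and 570. The second one is centred between the fingers. The seats stand close beside the two end pulls, so I'll grip those off-centre.

>>> {"method": "carry_out", "body": {
  "motion": [
    {"xyz":[0.002,0,0.03],"angular":[0,0,0]},
    {"xyz":[0.002,0,0.055],"angular":[0,0,0]},
    {"xyz":[0.002,0,0.072],"angular":[0,0,0]},
    {"xyz":[0.002,0,0.08],"angular":[0,0,0]},
    {"xyz":[0.002,0,0.085],"angular":[0,0,0]},
    {"xyz":[0.002,0,0.085],"angular":[0,0,0]},
    {"xyz":[0.002,0,0.085],"angular":[0,0,0]}
  ]
}}

```text
clock: 15.6
position: [0.5181, -0.2077, 0.0373]
ee_rot: [0.696, 0.718, 0.0, 0.001]
ft_force: [0.2, 0.6, -0.4]
grip_width: 0.598
grasp_force: 0.0
```

>>> {"method": "carry_out", "body": {
  "motion": [
    {"xyz":[0,0,0],"angular":[0,0,0]},
    {"xyz":[0,0,0],"angular":[0,0,0]},
    {"xyz":[0,0,0],"angular":[0,0,0]},
    {"xyz":[0,0,0],"angular":[0,0,0]},
    {"xyz":[0,0,0],"angular":[0,0,0]},
    {"xyz":[0,0,0],"angular":[0,0,0]}
  ],
  "hand": 0,
  "grip_force": 80
}}

```text
clock: 16.2
position: [0.518, -0.2075, 0.0372]
ee_rot: [0.696, 0.718, 0.0, 0.001]
ft_force: [-1.3, 0.9, 6.4]
grip_width: 0.349
grasp_force: 79.8
```

>>> {"method": "carry_out", "body": {
  "motion": [
    {"xyz":[0,0,-0.01],"angular":[0,0,0]},
    {"xyz":[0,0,-0.025],"angular":[0,0,0]},
    {"xyz":[0,0,-0.05],"angular":[0,0,0]},
    {"xyz":[0,0,-0.08],"angular":[0,0,0]},
    {"xyz":[0,0,-0.08],"angular":[0,0,0]},
    {"xyz":[0,0,-0.08],"angular":[0,0,0]}
  ]
}}

```text
clock: 16.8
position: [0.518, -0.2075, 0.1177]
ee_rot: [0.696, 0.718, 0.0, 0.001]
ft_force: [-0.4, 0.1, -1.0]
grip_width: 0.354
grasp_force: 79.2
```

```bash
python3 -c "
from h import *
snap('wrist','w6.png')
T=np.radians(-3.1)
for s in (-126,-42,42,126):
    p=[.537+s/1000*np.cos(T),.208+s/1000*np.sin(T)]
    print(s,np.round(p,3),rel(p+[.115],np.radians(86.9)))"
```

```text
-126 [0.411 0.215] [array([425.2, -93. ,   1.5]), np.float64(4.9)]
-42 [0.495 0.21 ] [array([418.1,  -9.3,   1.5]), np.float64(4.9)]
42 [0.579 0.206] [array([410.9,  74.4,   1.5]), np.float64(4.9)]
126 [0.663 0.201] [array([403.7, 158.1,   1.5]), np.float64(4.9)]
```

View pics/w6.png

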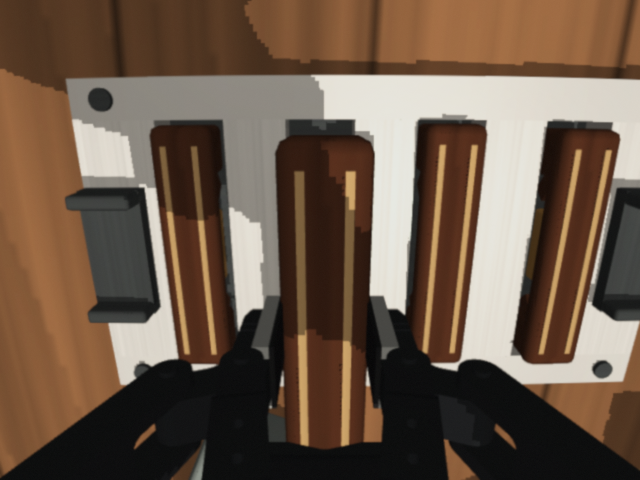

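The pull is held level and centred at (325,290). I'm carrying it to the rack.

>>> {"method": "carry_out", "body": {
  "motion": [
    {"xyz":[0.045,-0.001,0],"angular":[0,0,0.5]},
    {"xyz":[0.09,-0.002,0],"angular":[0,0,1]},
    {"xyz":[0.135,-0.003,0],"angular":[0,0,1.5]},
    {"xyz":[0.18,-0.004,0],"angular":[0,0,2]},
    {"xyz":[0.225,-0.005,0],"angular":[0,0,2.5]},
    {"xyz":[0.27,-0.006,0],"angular":[0,0,3]},
    {"xyz":[0.315,-0.007,0],"angular":[0,0,3.5]},
    {"xyz":[0.36,-0.008,0],"angular":[0,0,4]},
    {"xyz":[0.4,-0.009,0],"angular":[0,0,4.9]},
    {"xyz":[0.418,-0.009,0.01],"angular":[0,0,4.9]},
    {"xyz":[0.418,-0.009,0.03],"angular":[0,0,4.9]},
    {"xyz":[0.418,-0.009,0.045],"angular":[0,0,4.9]}
  ]
}}

```text
clock: 18.05
position: [0.4944, 0.2105, 0.0695]
ee_rot: [0.726, 0.688, -0.001, -0.0]
ft_force: [0.1, -0.5, -0.9]
grip_width: 0.354
grasp_force: 79.2
```

>>> {"method": "carry_out", "body": {
  "motion": [
    {"xyz":[0,0,0.005],"angular":[0,0,0]},
    {"xyz":[0,0,0.01],"angular":[0,0,0]},
    {"xyz":[0,0,0.0135],"angular":[0,0,0]},
    {"xyz":[0,0,0.0145],"angular":[0,0,0]},
    {"xyz":[0,0,0.0145],"angular":[0,0,0]},
    {"xyz":[0,0,0.0145],"angular":[0,0,0]}
  ]
}}

```text
clock: 18.65
position: [0.4958, 0.2102, 0.0572]
ee_rot: [0.726, 0.688, 0.0, 0.0]
ft_force: [-0.5, -0.1, -0.6]
grip_width: 0.348
grasp_force: 79.2
```

>>> {"method": "carry_out", "body": {
  "motion": [
    {"xyz":[0,0,0.001],"angular":[0,0,0]},
    {"xyz":[0,0,0.0015],"angular":[0,0,0]},
    {"xyz":[0,0,0.0015],"angular":[0,0,0]}
  ]
}}

```text
clock: 18.95
position: [0.4958, 0.2103, 0.0567]
ee_rot: [0.726, 0.688, 0.0, 0.001]
ft_force: [-4.6, -2.6, 13.6]
grip_width: 0.348
grasp_force: 80.9
```

>>> {"method": "carry_out", "body": {
  "motion": [
    {"xyz":[0,0,0],"angular":[0,0,0]},
    {"xyz":[0,0,0],"angular":[0,0,0]},
    {"xyz":[0,0,0],"angular":[0,0,0]},
    {"xyz":[0,0,0],"angular":[0,0,0]},
    {"xyz":[0,0,-0.02],"angular":[0,0,0]},
    {"xyz":[0,0,-0.05],"angular":[0,0,0]},
    {"xyz":[0,0,-0.08],"angular":[0,0,0]},
    {"xyz":[0,0,-0.08],"angular":[0,0,0]},
    {"xyz":[0,0,-0.08],"angular":[0,0,0]}
  ],
  "hand": 0.6
}}

```text
clock: 19.85
position: [0.4957, 0.2103, 0.1356]
ee_rot: [0.726, 0.688, 0.0, 0.0]
ft_force: [-0.3, -1.0, 0.5]
grip_width: 0.6
grasp_force: 0.0
```

```bash
python3 -c "
from h import *
snap('wrist','w7.png'); print(pulls(), redrect(.016))
T=np.radians(1.8)
for dx,dy in ((35,0),(-105,50),(105,50)):
    p=[.552+dx/1000*np.cos(T)-dy/1000*np.sin(T),-.208+dx/1000*np.sin(T)+dy/1000*np.cos(T)]
    print(dx,np.round(p,3),rel(p+[.12],np.radians(91.8)))"
```

```text
[[446.3, -209.5, 32.3, 139.6, 2.1], [585.5, -204.8, 32.9, 140.4, 2.9], [654.2, -203.4, 33.8, 137.9, 2.1], [493.4, -121.3, 371.2, 188.9, 31.6]] [539.4  -3.5 318.7  50.7   1.9]
35 [ 0.587 -0.207] [array([-411.2,  114.6,   14.3]), np.float64(-4.9)]
-105 [ 0.445 -0.161] [array([-373.3,  -29.2,   14.5]), np.float64(-4.9)]
105 [ 0.655 -0.155] [array([-355.4,  180.1,   14.1]), np.float64(-4.9)]
```

View pics/w7.png

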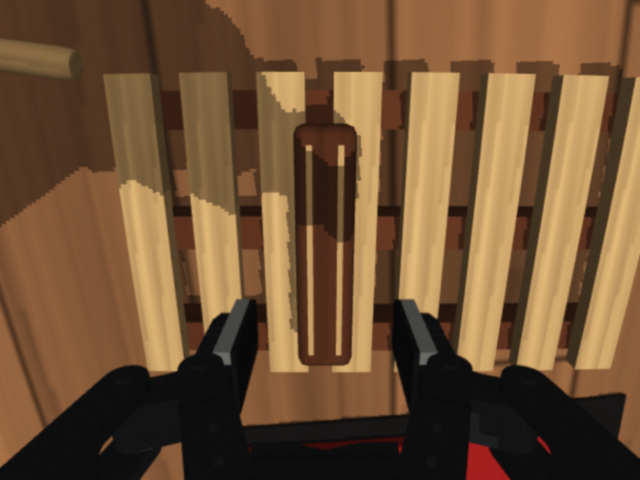

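The first pull lies flat across two slats at (325,245). On to the die's x=+35 pull.

>>> {"method": "carry_out", "body": {
  "motion": [
    {"xyz":[-0.043,0.012,0],"angular":[0,0,-0.5]},
    {"xyz":[-0.086,0.024,0],"angular":[0,0,-1]},
    {"xyz":[-0.129,0.036,0],"angular":[0,0,-1.5]},
    {"xyz":[-0.172,0.048,0],"angular":[0,0,-2]},
    {"xyz":[-0.215,0.06,0],"angular":[0,0,-2.5]},
    {"xyz":[-0.258,0.072,0],"angular":[0,0,-3]},
    {"xyz":[-0.301,0.084,0],"angular":[0,0,-3.5]},
    {"xyz":[-0.344,0.096,0],"angular":[0,0,-4]},
    {"xyz":[-0.387,0.108,0],"angular":[0,0,-4.9]},
    {"xyz":[-0.411,0.114,0],"angular":[0,0,-4.9]},
    {"xyz":[-0.411,0.114,0.02],"angular":[0,0,-4.9]},
    {"xyz":[-0.411,0.114,0.05],"angular":[0,0,-4.9]}
  ]
}}

```text
clock: 21.2
position: [0.5876, -0.2077, 0.0849]
ee_rot: [0.697, 0.717, 0.0, 0.001]
ft_force: [0.8, 0.6, 0.5]
grip_width: 0.599
grasp_force: 0.0
```

>>> {"method": "carry_out", "body": {
  "motion": [
    {"xyz":[0,0,0.02],"angular":[0,0,0]},
    {"xyz":[0,0,0.035],"angular":[0,0,0]},
    {"xyz":[0,0,0.045],"angular":[0,0,0]},
    {"xyz":[0,0,0.049],"angular":[0,0,0]},
    {"xyz":[0,0,0.049],"angular":[0,0,0]},
    {"xyz":[0,0,0.049],"angular":[0,0,0]}
  ]
}}

```text
clock: 21.8
position: [0.5876, -0.2065, 0.0372]
ee_rot: [0.696, 0.718, 0.0, 0.001]
ft_force: [-0.5, -0.1, -0.3]
grip_width: 0.599
grasp_force: 0.0
```

>>> {"method": "carry_out", "body": {
  "motion": [
    {"xyz":[0,0,0],"angular":[0,0,0]},
    {"xyz":[0,0,0],"angular":[0,0,0]},
    {"xyz":[0,0,0],"angular":[0,0,0]},
    {"xyz":[0,0,0],"angular":[0,0,0]},
    {"xyz":[0,0,0],"angular":[0,0,0]},
    {"xyz":[0,0,0],"angular":[0,0,0]}
  ],
  "hand": 0,
  "grip_force": 80
}}

```text
clock: 22.4
position: [0.5876, -0.2065, 0.0373]
ee_rot: [0.696, 0.718, 0.0, 0.001]
ft_force: [-1.2, 0.3, 6.0]
grip_width: 0.351
grasp_force: 79.7
```

>>> {"method": "carry_out", "body": {
  "motion": [
    {"xyz":[0,0,-0.01],"angular":[0,0,0]},
    {"xyz":[0,0,-0.025],"angular":[0,0,0]},
    {"xyz":[0,0,-0.05],"angular":[0,0,0]},
    {"xyz":[0,0,-0.08],"angular":[0,0,0]},
    {"xyz":[0,0,-0.08],"angular":[0,0,0]},
    {"xyz":[0,0,-0.08],"angular":[0,0,0]}
  ]
}}

```text
clock: 23.0
position: [0.5875, -0.2065, 0.1178]
ee_rot: [0.696, 0.718, 0.0, 0.001]
ft_force: [-0.1, -0.3, -0.8]
grip_width: 0.349
grasp_force: 79.3
```

```bash
python3 -c "
from h import *
T=np.radians(-3.1)
for s in (42,):
    p=[.537+s/1000*np.cos(T),.208+s/1000*np.sin(T)]
    print(s,np.round(p,3),rel(p+[.057],np.radians(86.9)))"
```

```text
42 [0.579 0.206] [array([412.4,   4.2,  60.4]), np.float64(4.9)]
```

>>> {"method": "carry_out", "body": {
  "motion": [
    {"xyz":[0.045,0,0],"angular":[0,0,0.5]},
    {"xyz":[0.09,0.001,0],"angular":[0,0,1]},
    {"xyz":[0.135,0.001,0],"angular":[0,0,1.5]},
    {"xyz":[0.18,0.002,0],"angular":[0,0,2]},
    {"xyz":[0.225,0.002,0],"angular":[0,0,2.5]},
    {"xyz":[0.27,0.003,0],"angular":[0,0,3]},
    {"xyz":[0.315,0.003,0],"angular":[0,0,3.5]},
    {"xyz":[0.36,0.004,0],"angular":[0,0,4]},
    {"xyz":[0.395,0.004,0],"angular":[0,0,4.9]},
    {"xyz":[0.412,0.004,0.01],"angular":[0,0,4.9]},
    {"xyz":[0.412,0.004,0.03],"angular":[0,0,4.9]},
    {"xyz":[0.412,0.004,0.045],"angular":[0,0,4.9]}
  ]
}}

```text
clock: 24.2
position: [0.5771, 0.2059, 0.0694]
ee_rot: [0.726, 0.688, -0.001, -0.0]
ft_force: [0.4, -0.2, -1.5]
grip_width: 0.351
grasp_force: 79.3
```

>>> {"method": "carry_out", "body": {
  "motion": [
    {"xyz":[0,0,0.005],"angular":[0,0,0]},
    {"xyz":[0,0,0.01],"angular":[0,0,0]},
    {"xyz":[0,0,0.0135],"angular":[0,0,0]},
    {"xyz":[0,0,0.0155],"angular":[0,0,0]},
    {"xyz":[0,0,0.0155],"angular":[0,0,0]},
    {"xyz":[0,0,0.0155],"angular":[0,0,0]}
  ]
}}

```text
clock: 24.8
position: [0.5785, 0.2052, 0.0568]
ee_rot: [0.726, 0.687, 0.0, 0.0]
ft_force: [-3.3, -2.6, 6.1]
grip_width: 0.349
grasp_force: 80.0
```

>>> {"method": "carry_out", "body": {
  "motion": [
    {"xyz":[0,0,0],"angular":[0,0,0]},
    {"xyz":[0,0,0],"angular":[0,0,0]},
    {"xyz":[0,0,0],"angular":[0,0,0]},
    {"xyz":[0,0,0],"angular":[0,0,0]},
    {"xyz":[0,0,-0.02],"angular":[0,0,0]},
    {"xyz":[0,0,-0.05],"angular":[0,0,0]},
    {"xyz":[0,0,-0.08],"angular":[0,0,0]},
    {"xyz":[0,0,-0.08],"angular":[0,0,0]},
    {"xyz":[0,0,-0.08],"angular":[0,0,0]}
  ],
  "hand": 0.6
}}

```text
clock: 25.7
position: [0.5784, 0.2057, 0.1362]
ee_rot: [0.726, 0.688, 0.0, 0.0]
ft_force: [0.5, -0.9, -1.1]
grip_width: 0.602
grasp_force: 0.0
```

```bash
python3 -c "
from h import *
print(pulls())
T=np.radians(1.8)
for dx,dy in ((-105,50),(105,50)):
    p=[.552+dx/1000*np.cos(T)-dy/1000*np.sin(T),-.208+dx/1000*np.sin(T)+dy/1000*np.cos(T)]
    print(dx,np.round(p,3),rel(p+[.0365],np.radians(91.8)))"
```

```text
[[446.3, -209.5, 32.1, 139.6, 2.0], [661.0, -203.1, 47.6, 139.1, 2.1], [497.4, -118.5, 376.1, 184.5, 30.0]]
-105 [ 0.445 -0.161] [array([-373.3, -112.3,   98.9]), np.float64(-4.9)]
105 [ 0.655 -0.155] [array([-355.3,   97. ,   98.8]), np.float64(-4.9)]
```

>>> {"method": "carry_out", "body": {
  "motion": [
    {"xyz":[-0.04,0.011,0],"angular":[0,0,-0.5]},
    {"xyz":[-0.08,0.022,0],"angular":[0,0,-1]},
    {"xyz":[-0.12,0.033,0],"angular":[0,0,-1.5]},
    {"xyz":[-0.16,0.044,0],"angular":[0,0,-2]},
    {"xyz":[-0.2,0.055,0],"angular":[0,0,-2.5]},
    {"xyz":[-0.24,0.066,0],"angular":[0,0,-3]},
    {"xyz":[-0.28,0.077,0],"angular":[0,0,-3.5]},
    {"xyz":[-0.32,0.088,0],"angular":[0,0,-4.9]},
    {"xyz":[-0.355,0.097,0],"angular":[0,0,-4.9]},
    {"xyz":[-0.355,0.097,0],"angular":[0,0,-4.9]},
    {"xyz":[-0.355,0.097,0.02],"angular":[0,0,-4.9]},
    {"xyz":[-0.355,0.097,0.05],"angular":[0,0,-4.9]}
  ]
}}

```text
clock: 26.95
position: [0.6563, -0.154, 0.0855]
ee_rot: [0.696, 0.718, 0.001, 0.001]
ft_force: [-0.1, -0.2, -0.6]
grip_width: 0.599
grasp_force: 0.0
```

>>> {"method": "carry_out", "body": {
  "motion": [
    {"xyz":[0,0,0.02],"angular":[0,0,0]},
    {"xyz":[0,0,0.035],"angular":[0,0,0]},
    {"xyz":[0,0,0.045],"angular":[0,0,0]},
    {"xyz":[0,0,0.049],"angular":[0,0,0]},
    {"xyz":[0,0,0.049],"angular":[0,0,0]},
    {"xyz":[0,0,0.049],"angular":[0,0,0]}
  ]
}}

```text
clock: 27.55
position: [0.6563, -0.1542, 0.0378]
ee_rot: [0.696, 0.718, 0.0, 0.001]
ft_force: [0.2, 1.2, 0.1]
grip_width: 0.605
grasp_force: 0.0
```

>>> {"method": "carry_out", "body": {
  "motion": [
    {"xyz":[0,0,0],"angular":[0,0,0]},
    {"xyz":[0,0,0],"angular":[0,0,0]},
    {"xyz":[0,0,0],"angular":[0,0,0]},
    {"xyz":[0,0,0],"angular":[0,0,0]},
    {"xyz":[0,0,0],"angular":[0,0,0]},
    {"xyz":[0,0,0],"angular":[0,0,0]}
  ],
  "hand": 0,
  "grip_force": 100
}}

```text
clock: 28.15
position: [0.6563, -0.1543, 0.0377]
ee_rot: [0.696, 0.718, 0.0, 0.001]
ft_force: [-0.8, 1.2, 5.3]
grip_width: 0.344
grasp_force: 97.9
```

>>> {"method": "carry_out", "body": {
  "motion": [
    {"xyz":[0,0,-0.01],"angular":[0,0,0]},
    {"xyz":[0,0,-0.025],"angular":[0,0,0]},
    {"xyz":[0,0,-0.05],"angular":[0,0,0]},
    {"xyz":[0,0,-0.08],"angular":[0,0,0]},
    {"xyz":[0,0,-0.08],"angular":[0,0,0]},
    {"xyz":[0,0,-0.08],"angular":[0,0,0]}
  ]
}}

```text
clock: 28.75
position: [0.6562, -0.1542, 0.1183]
ee_rot: [0.696, 0.718, 0.0, 0.001]
ft_force: [0.1, 0.1, -0.9]
grip_width: 0.342
grasp_force: 98.2
```

```bash
python3 -c "
from h import *
snap('wrist','w8.png')
T=np.radians(-3.1)
for s in (126,):
    p=[.537+s/1000*np.cos(T)-.05*np.sin(T),.208+s/1000*np.sin(T)+.05*np.cos(T)]
    print(s,np.round(p,3),rel(p+[.057],np.radians(86.9)))"
```

```text
126 [0.666 0.251] [array([404.8,  22.6,  59.9]), np.float64(4.9)]
```

View pics/w8.png

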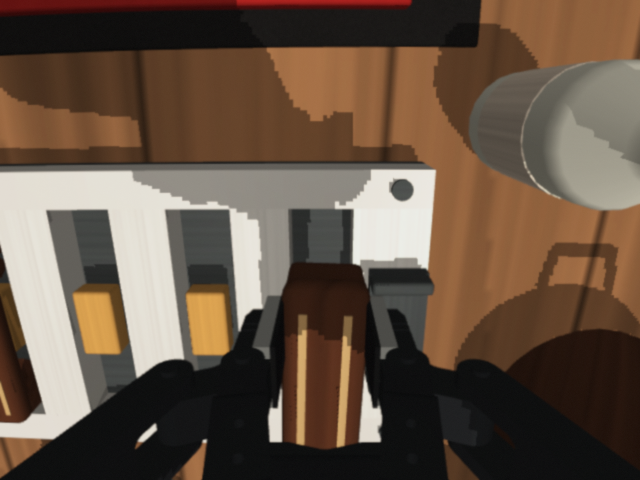

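The third pull is held level at (325,350). The glue bottle is at (555,130), so I'll swing towards the robot on the way past it.

>>> {"method": "carry_out", "body": {
  "motion": [
    {"xyz":[0,-0.045,0],"angular":[0,0,0.5]},
    {"xyz":[0.04,-0.06,0],"angular":[0,0,1]},
    {"xyz":[0.085,-0.06,0],"angular":[0,0,1.5]},
    {"xyz":[0.13,-0.06,0],"angular":[0,0,2]},
    {"xyz":[0.175,-0.06,0],"angular":[0,0,2.5]},
    {"xyz":[0.22,-0.06,0],"angular":[0,0,3]},
    {"xyz":[0.265,-0.045,0],"angular":[0,0,3.5]},
    {"xyz":[0.31,-0.03,0],"angular":[0,0,4]},
    {"xyz":[0.35,-0.005,0],"angular":[0,0,4.9]},
    {"xyz":[0.385,0.015,0],"angular":[0,0,4.9]},
    {"xyz":[0.405,0.023,0.015],"angular":[0,0,4.9]},
    {"xyz":[0.405,0.023,0.04],"angular":[0,0,4.9]}
  ]
}}

```text
clock: 30.0
position: [0.6657, 0.2566, 0.0764]
ee_rot: [0.724, 0.689, 0.001, -0.001]
ft_force: [-0.3, 0.3, -0.2]
grip_width: 0.347
grasp_force: 98.5
```

>>> {"method": "carry_out", "body": {
  "motion": [
    {"xyz":[0,0,0.007],"angular":[0,0,0]},
    {"xyz":[0,0,0.014],"angular":[0,0,0]},
    {"xyz":[0,0,0.018],"angular":[0,0,0]},
    {"xyz":[0,0,0.0205],"angular":[0,0,0]},
    {"xyz":[0,0,0.0205],"angular":[0,0,0]},
    {"xyz":[0,0,0.0205],"angular":[0,0,0]}
  ]
}}

```text
clock: 30.6
position: [0.6667, 0.2509, 0.0576]
ee_rot: [0.726, 0.687, 0.001, 0.001]
ft_force: [-2.2, -2.2, 6.2]
grip_width: 0.345
grasp_force: 99.2
```

>>> {"method": "carry_out", "body": {
  "motion": [
    {"xyz":[0,0,0],"angular":[0,0,0]},
    {"xyz":[0,0,0],"angular":[0,0,0]},
    {"xyz":[0,0,0],"angular":[0,0,0]},
    {"xyz":[0,0,0],"angular":[0,0,0]},
    {"xyz":[0,0,-0.02],"angular":[0,0,0]},
    {"xyz":[0,0,-0.05],"angular":[0,0,0]},
    {"xyz":[0,0,-0.08],"angular":[0,0,0]},
    {"xyz":[0,0,-0.08],"angular":[0,0,0]},
    {"xyz":[0,0,-0.08],"angular":[0,0,0]}
  ],
  "hand": 0.6
}}

```text
clock: 31.5
position: [0.6664, 0.2516, 0.1369]
ee_rot: [0.726, 0.688, 0.001, 0.0]
ft_force: [-0.7, -0.5, -0.2]
grip_width: 0.597
grasp_force: 0.0
```

```bash
python3 -c "
from h import *
print(pulls())
T=np.radians(1.8)
for dx,dy in ((-105,50),):
    p=[.552+dx/1000*np.cos(T)-dy/1000*np.sin(T),-.208+dx/1000*np.sin(T)+dy/1000*np.cos(T)]
    print(dx,np.round(p,3),rel(p+[.0365],np.radians(91.8)))"
```

```text
[[446.4, -209.6, 32.2, 139.4, 2.0], [497.4, -118.5, 376.1, 184.5, 30.0]]
-105 [ 0.445 -0.161] [array([-423.8, -197.7,   99.5]), np.float64(-4.9)]
```

>>> {"method": "carry_out", "body": {
  "motion": [
    {"xyz":[-0.039,-0.018,0],"angular":[0,0,-0.5]},
    {"xyz":[-0.078,-0.036,0],"angular":[0,0,-1]},
    {"xyz":[-0.117,-0.054,0],"angular":[0,0,-1.5]},
    {"xyz":[-0.156,-0.072,0],"angular":[0,0,-2]},
    {"xyz":[-0.195,-0.09,0],"angular":[0,0,-2.5]},
    {"xyz":[-0.234,-0.108,0],"angular":[0,0,-3]},
    {"xyz":[-0.273,-0.126,0],"angular":[0,0,-3.5]},
    {"xyz":[-0.312,-0.144,0],"angular":[0,0,-4.9]},
    {"xyz":[-0.351,-0.162,0],"angular":[0,0,-4.9]},
    {"xyz":[-0.39,-0.18,0],"angular":[0,0,-4.9]},
    {"xyz":[-0.424,-0.197,0],"angular":[0,0,-4.9]},
    {"xyz":[-0.424,-0.197,0.02],"angular":[0,0,-4.9]}
  ]
}}

```text
clock: 32.75
position: [0.4444, -0.1669, 0.1168]
ee_rot: [0.699, 0.715, -0.001, 0.001]
ft_force: [0.5, -0.4, -0.2]
grip_width: 0.598
grasp_force: 0.0
```

>>> {"method": "carry_out", "body": {
  "motion": [
    {"xyz":[0,0,0.03],"angular":[0,0,0]},
    {"xyz":[0,0,0.055],"angular":[0,0,0]},
    {"xyz":[0,0,0.07],"angular":[0,0,0]},
    {"xyz":[0,0,0.0795],"angular":[0,0,0]},
    {"xyz":[0,0,0.0795],"angular":[0,0,0]},
    {"xyz":[0,0,0.0795],"angular":[0,0,0]}
  ]
}}

```text
clock: 33.35
position: [0.4465, -0.1613, 0.0371]
ee_rot: [0.696, 0.718, 0.0, 0.0]
ft_force: [0.4, -0.1, 0.2]
grip_width: 0.599
grasp_force: 0.0
```

>>> {"method": "carry_out", "body": {
  "motion": [
    {"xyz":[0,0,0],"angular":[0,0,0]},
    {"xyz":[0,0,0],"angular":[0,0,0]},
    {"xyz":[0,0,0],"angular":[0,0,0]},
    {"xyz":[0,0,0],"angular":[0,0,0]},
    {"xyz":[0,0,0],"angular":[0,0,0]},
    {"xyz":[0,0,0],"angular":[0,0,0]}
  ],
  "hand": 0,
  "grip_force": 100
}}

```text
clock: 33.95
position: [0.4469, -0.1615, 0.0375]
ee_rot: [0.696, 0.718, 0.0, 0.001]
ft_force: [-0.9, 0.8, 5.6]
grip_width: 0.342
grasp_force: 97.7
```

>>> {"method": "carry_out", "body": {
  "motion": [
    {"xyz":[0,0,-0.01],"angular":[0,0,0]},
    {"xyz":[0,0,-0.025],"angular":[0,0,0]},
    {"xyz":[0,0,-0.05],"angular":[0,0,0]},
    {"xyz":[0,0,-0.08],"angular":[0,0,0]},
    {"xyz":[0,0,-0.08],"angular":[0,0,0]},
    {"xyz":[0,0,-0.08],"angular":[0,0,0]}
  ]
}}

```text
clock: 34.55
position: [0.4465, -0.1615, 0.1174]
ee_rot: [0.696, 0.718, 0.0, 0.001]
ft_force: [0.3, 0.3, -0.8]
grip_width: 0.34
grasp_force: 97.9
```

```bash
python3 -c "
from h import *
snap('wrist','w9.png'); print(pulls('t9.png',(195,165,300,310),.07))
T=np.radians(-3.1)
for s in (-126,):
    p=[.537+s/1000*np.cos(T)-.05*np.sin(T),.208+s/1000*np.sin(T)+.05*np.cos(T)]
    print(s,np.round(p,3),rel(p+[.057],np.radians(86.9)))
a=cv2.imread('pics/w9.png');b=cv2.imread('pics/t9.png')
cv2.imwrite('pics/c9.png',np.hstack([cv2.resize(a,(400,300)),cv2.resize(b[150:330,195:435],(400,300))]))"
```

```text
[[409.3, 211.1, 181.9, 14.0, 86.6], [450.4, 209.1, 182.2, 13.3, 86.9], [590.1, 199.6, 184.2, 59.9, 86.9], [543.9, 166.7, 157.7, 304.5, 31.1], [660.0, 197.0, 178.3, 35.0, 84.9]]
-126 [0.414 0.265] [array([426.7, -18.4,  59.3]), np.float64(4.9)]
```

View pics/c9.png

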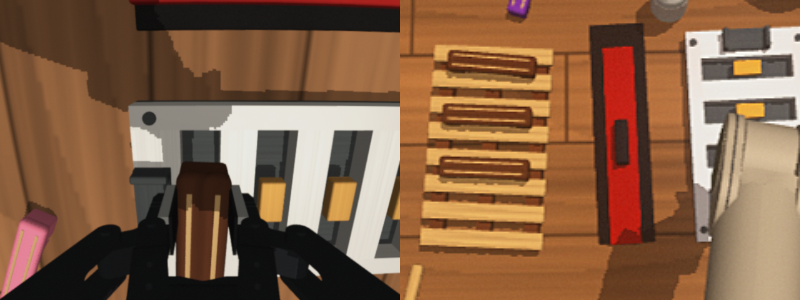

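Three pulls lie flat on the rack, at crop (491,63), (487,115) and (484,167). The keeper is still on the mat and the fourth pull is in hand.

>>> {"method": "carry_out", "body": {
  "motion": [
    {"xyz":[0.045,-0.002,0],"angular":[0,0,0.5]},
    {"xyz":[0.09,-0.004,0],"angular":[0,0,1]},
    {"xyz":[0.135,-0.006,0],"angular":[0,0,1.5]},
    {"xyz":[0.18,-0.008,0],"angular":[0,0,2]},
    {"xyz":[0.225,-0.01,0],"angular":[0,0,2.5]},
    {"xyz":[0.27,-0.012,0],"angular":[0,0,3]},
    {"xyz":[0.315,-0.014,0],"angular":[0,0,3.5]},
    {"xyz":[0.36,-0.016,0],"angular":[0,0,4]},
    {"xyz":[0.4,-0.018,0],"angular":[0,0,4.9]},
    {"xyz":[0.427,-0.018,0.005],"angular":[0,0,4.9]},
    {"xyz":[0.427,-0.018,0.02],"angular":[0,0,4.9]},
    {"xyz":[0.427,-0.018,0.04],"angular":[0,0,4.9]}
  ]
}}

```text
clock: 35.85
position: [0.4146, 0.2654, 0.0756]
ee_rot: [0.725, 0.688, -0.0, -0.0]
ft_force: [-0.3, -0.6, -0.5]
grip_width: 0.345
grasp_force: 97.9
```

>>> {"method": "carry_out", "body": {
  "motion": [
    {"xyz":[0,0,0.007],"angular":[0,0,0]},
    {"xyz":[0,0,0.014],"angular":[0,0,0]},
    {"xyz":[0,0,0.018],"angular":[0,0,0]},
    {"xyz":[0,0,0.0205],"angular":[0,0,0]},
    {"xyz":[0,0,0.0205],"angular":[0,0,0]},
    {"xyz":[0,0,0.0205],"angular":[0,0,0]}
  ]
}}

```text
clock: 36.45
position: [0.4151, 0.2644, 0.0573]
ee_rot: [0.726, 0.687, -0.0, 0.001]
ft_force: [-4.4, -5.1, 12.1]
grip_width: 0.339
grasp_force: 99.5
```

>>> {"method": "carry_out", "body": {
  "motion": [
    {"xyz":[0,0,0],"angular":[0,0,0]},
    {"xyz":[0,0,0],"angular":[0,0,0]},
    {"xyz":[0,0,0],"angular":[0,0,0]},
    {"xyz":[0,0,0],"angular":[0,0,0]},
    {"xyz":[0,0,-0.02],"angular":[0,0,0]},
    {"xyz":[0,0,-0.05],"angular":[0,0,0]},
    {"xyz":[0,0,-0.1],"angular":[0,0,0]},
    {"xyz":[0,0,-0.12],"angular":[0,0,0]},
    {"xyz":[0,0,-0.12],"angular":[0,0,0]}
  ],
  "hand": 0.6
}}

```text
clock: 37.35
position: [0.4165, 0.2659, 0.1794]
ee_rot: [0.726, 0.688, 0.002, 0.001]
ft_force: [0.0, 0.4, -0.8]
grip_width: 0.601
grasp_force: 0.0
```

```bash
python3 -c "
from h import *
print(rel([.477,-.412,.18],np.radians(80)),redrect(.016))"
```

```text
[array([-673.6,   97.3,   -1.5]), np.float64(6.9)] [539.4  -3.5 318.7  50.7   1.9]
```

>>> {"method": "carry_out", "body": {
  "motion": [
    {"xyz":[-0.045,0.006,0],"angular":[0,0,0]},
    {"xyz":[-0.09,0.012,0],"angular":[0,0,1]},
    {"xyz":[-0.135,0.019,0],"angular":[0,0,2]},
    {"xyz":[-0.18,0.026,0],"angular":[0,0,3]},
    {"xyz":[-0.225,0.032,0],"angular":[0,0,4]},
    {"xyz":[-0.27,0.039,0],"angular":[0,0,5]},
    {"xyz":[-0.315,0.045,0],"angular":[0,0,6]},
    {"xyz":[-0.36,0.052,0],"angular":[0,0,7]},
    {"xyz":[-0.405,0.058,0],"angular":[0,0,7]},
    {"xyz":[-0.45,0.065,0],"angular":[0,0,7]},
    {"xyz":[-0.495,0.071,0],"angular":[0,0,7]},
    {"xyz":[-0.54,0.078,0],"angular":[0,0,7]}
  ]
}}

```text
clock: 38.6
position: [0.4627, -0.2802, 0.1746]
ee_rot: [0.767, 0.642, -0.001, -0.001]
ft_force: [0.9, 1.4, -0.5]
grip_width: 0.599
grasp_force: 0.0
```

```bash
python3 -c "
from h import *
print(rel([.477,-.412,.18],np.radians(80)))
print(pulls('t10.png',(195,165,300,310),.07))
b=cv2.imread('pics/t10.png');cv2.imwrite('pics/c10.png',cv2.resize(b[150:330,130:450],None,fx=2.4,fy=2.4))"
```

```text
[array([-127.3,   37.2,   -5.5]), np.float64(-0.1)]
[[370.1, 213.5, 180.3, 10.1, 86.9], [424.9, 210.5, 182.4, 64.2, 86.7], [590.0, 199.6, 184.2, 59.9, 87.0], [544.6, 166.1, 158.1, 302.3, 30.9], [659.6, 197.0, 178.3, 34.8, 84.5]]
```

View pics/c10.png

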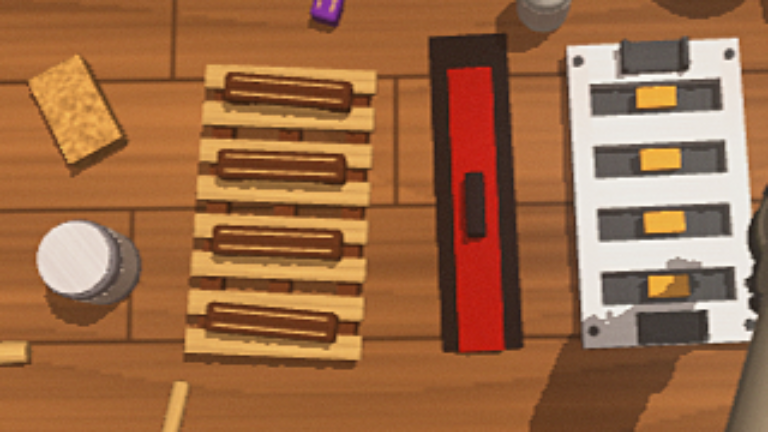

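All four pulls lie separate on the rack, at crop (288,92), (281,167), (276,243) and (271,322). The die is empty. Next is the selector.

>>> {"method": "carry_out", "body": {
  "motion": [
    {"xyz":[-0.043,0.013,0],"angular":[0,0,0]},
    {"xyz":[-0.086,0.026,0],"angular":[0,0,0]},
    {"xyz":[-0.127,0.037,0],"angular":[0,0,0]},
    {"xyz":[-0.127,0.037,0.0],"angular":[0,0,0]},
    {"xyz":[-0.127,0.037,0],"angular":[0,0,0]},
    {"xyz":[-0.127,0.037,0],"angular":[0,0,0]}
  ]
}}

```text
clock: 39.25
position: [0.4779, -0.4085, 0.1752]
ee_rot: [0.766, 0.643, 0.0, -0.001]
ft_force: [0.3, 0.8, 0.1]
grip_width: 0.596
grasp_force: 0.0
```

```bash
python3 -c "
from h import *
print(rel([.477,-.412,.063],np.radians(79.8)),get_obs()['joint_pos'].round(2))"
```

```text
[array([-3.700e+00, -1.000e-01,  1.122e+02]), np.float64(0.2)] [ 0.89  0.4  -0.33  1.51  0.13  1.26  0.37]
```

>>> {"method": "carry_out", "body": {
  "motion": [
    {"xyz":[-0.004,0,0.03],"angular":[0,0,0]},
    {"xyz":[-0.004,0,0.06],"angular":[0,0,0]},
    {"xyz":[-0.004,0,0.085],"angular":[0,0,0]},
    {"xyz":[-0.004,0,0.1],"angular":[0,0,0]},
    {"xyz":[-0.004,0,0.112],"angular":[0,0,0]},
    {"xyz":[-0.004,0,0.112],"angular":[0,0,0]},
    {"xyz":[-0.004,0,0.112],"angular":[0,0,0]}
  ]
}}

```text
clock: 39.95
position: [0.4776, -0.4141, 0.0652]
ee_rot: [0.767, 0.642, 0.0, 0.001]
ft_force: [-0.1, -0.5, 1.0]
grip_width: 0.601
grasp_force: 0.0
```

>>> {"method": "carry_out", "body": {
  "motion": [
    {"xyz":[0,0,0],"angular":[0,0,0]},
    {"xyz":[0,0,0],"angular":[0,0,0]},
    {"xyz":[0,0,0],"angular":[0,0,0]},
    {"xyz":[0,0,0],"angular":[0,0,0]},
    {"xyz":[0,0,0],"angular":[0,0,0]},
    {"xyz":[0,0,0],"angular":[0,0,0]},
    {"xyz":[0,0,0],"angular":[0,0,0]}
  ],
  "hand": 0,
  "grip_force": 60
}}

```text
clock: 40.65
position: [0.476, -0.4141, 0.0656]
ee_rot: [0.767, 0.642, -0.001, -0.001]
ft_force: [-8.2, 4.1, 10.8]
grip_width: 0.195
grasp_force: 59.6
```

>>> {"method": "carry_out", "body": {
  "motion": [
    {"xyz":[0,0,0],"angular":[0,0,-7]},
    {"xyz":[0,0,0],"angular":[0,0,-14]},
    {"xyz":[0,0,0],"angular":[0,0,-21]},
    {"xyz":[0,0,0],"angular":[0,0,-28]},
    {"xyz":[0,0,0],"angular":[0,0,-35]},
    {"xyz":[0,0,0],"angular":[0,0,-42]},
    {"xyz":[0,0,0],"angular":[0,0,-49]},
    {"xyz":[0,0,0],"angular":[0,0,-56]},
    {"xyz":[0,0,0],"angular":[0,0,-63]},
    {"xyz":[0,0,0],"angular":[0,0,-70]},
    {"xyz":[0,0,0],"angular":[0,0,-76]},
    {"xyz":[0,0,0],"angular":[0,0,-80]}
  ]
}}

```text
clock: 41.85
position: [0.4767, -0.4136, 0.0656]
ee_rot: [0.173, 0.985, 0.0, -0.0]
ft_force: [-6.4, 6.3, 10.0]
grip_width: 0.194
grasp_force: 59.6
```

```bash
python3 -c "
from h import *
o=get_obs();print(rel([.477,-.412,.063],np.radians(200)),o['joint_pos'].round(2),o['torque'])"
```

```text
[array([0.3, 1.6, 2.6]), np.float64(-39.9)] [ 1.08  0.55 -0.58  1.59  0.33  1.1   1.64] [ 1.26647616  1.30448261 -0.08986539]
```

>>> {"method": "carry_out", "body": {
  "motion": [
    {"xyz":[0,0,0],"angular":[0,0,-7]},
    {"xyz":[0,0,0],"angular":[0,0,-14]},
    {"xyz":[0,0,0],"angular":[0,0,-21]},
    {"xyz":[0,0,0],"angular":[0,0,-28]},
    {"xyz":[0,0,0],"angular":[0,0,-35]},
    {"xyz":[0,0,0],"angular":[0,0,-40]},
    {"xyz":[0,0,0],"angular":[0,0,-40]},
    {"xyz":[0,0,0],"angular":[0,0,-40]},
    {"xyz":[0,0,0],"angular":[0,0,-40]}
  ]
}}

```text
clock: 42.75
position: [0.4767, -0.4132, 0.0656]
ee_rot: [-0.173, 0.985, 0.0, -0.001]
ft_force: [-6.9, 7.6, 12.2]
grip_width: 0.194
grasp_force: 60.0
```

>>> {"method": "carry_out", "body": {
  "motion": [
    {"xyz":[0,0,0],"angular":[0,0,0]},
    {"xyz":[0,0,0],"angular":[0,0,0]},
    {"xyz":[0,0,0],"angular":[0,0,0]},
    {"xyz":[0,0,0],"angular":[0,0,0]},
    {"xyz":[0,0,0],"angular":[0,0,0]},
    {"xyz":[0,0,0],"angular":[0,0,0]},
    {"xyz":[0,0,-0.03],"angular":[0,0,0]},
    {"xyz":[0,0,-0.06],"angular":[0,0,0]},
    {"xyz":[0,0,-0.1],"angular":[0,0,0]},
    {"xyz":[0,0,-0.12],"angular":[0,0,0]},
    {"xyz":[0,0,-0.12],"angular":[0,0,0]},
    {"xyz":[0,0,-0.12],"angular":[0,0,0]}
  ],
  "hand": 0.6
}}

```text
clock: 43.95
position: [0.477, -0.414, 0.1842]
ee_rot: [-0.173, 0.985, -0.0, -0.0]
ft_force: [-0.8, -0.6, 0.6]
grip_width: 0.6
grasp_force: 0.0
```

```bash
python3 -c "
from h import *
o=get_obs();print(o['joint_pos'].round(2),rel([.5405,-.004,.16],np.radians(1.9)),redrect(.016))
a=snap('wrist')['img'];b=snap('top')['img']
cv2.imwrite('pics/c11.png',np.hstack([cv2.resize(a,(400,300)),cv2.resize(b[150:330,130:370],(400,300))])[:,:,::-1])"
```

```text
[ 1.2   0.48 -0.76  1.47  0.33  1.32  2.34] [array([-199.2,  364. ,   24. ]), np.float64(-162.0)] [539.4  -3.5 319.   50.8   1.8]
```

View pics/c11.png

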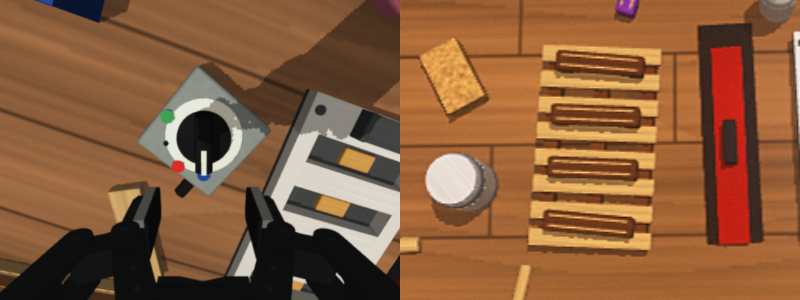

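The selector is at blue: pointer at (204,160) by the blue mark. The keeper and pulls haven't moved. Back to the keeper.

>>> {"method": "carry_out", "body": {
  "motion": [
    {"xyz":[-0.02,0.037,0],"angular":[0,0,2]},
    {"xyz":[-0.04,0.074,0],"angular":[0,0,4]},
    {"xyz":[-0.06,0.111,0],"angular":[0,0,6]},
    {"xyz":[-0.08,0.148,0],"angular":[0,0,8]},
    {"xyz":[-0.1,0.185,0],"angular":[0,0,10]},
    {"xyz":[-0.12,0.221,0],"angular":[0,0,12]},
    {"xyz":[-0.14,0.258,0],"angular":[0,0,14]},
    {"xyz":[-0.16,0.295,0],"angular":[0,0,16]},
    {"xyz":[-0.18,0.332,0],"angular":[0,0,18]},
    {"xyz":[-0.198,0.364,0],"angular":[0,0,18]},
    {"xyz":[-0.198,0.364,0],"angular":[0,0,18]},
    {"xyz":[-0.198,0.364,0.03],"angular":[0,0,18]}
  ],
  "hand": 0.8
}}

```text
clock: 45.3
position: [0.5412, -0.0029, 0.1563]
ee_rot: [-0.018, 1.0, -0.0, 0.002]
ft_force: [1.1, -0.6, -0.4]
grip_width: 0.801
grasp_force: 0.0
```

>>> {"method": "carry_out", "body": {
  "motion": [
    {"xyz":[0,0,0],"angular":[0,0,0]},
    {"xyz":[0,0,0],"angular":[0,0,0]},
    {"xyz":[0,0,0],"angular":[0,0,0]}
  ]
}}

```text
clock: 45.6
position: [0.5397, -0.0047, 0.1551]
ee_rot: [-0.016, 1.0, 0.0, 0.0]
ft_force: [0.5, -0.1, -0.4]
grip_width: 0.8
grasp_force: 0.0
```

```bash
python3 -c "
from h import *
o=get_obs();print(o['joint_pos'].round(2),rel([.5385,-.004,.023],np.radians(181.9)))"
```

```text
[ 0.7   0.33 -0.91  1.75  0.28  1.2   1.32] [array([  1.3,   0.8, 132.1]), np.float64(-360.0)]
```

>>> {"method": "carry_out", "body": {
  "motion": [
    {"xyz":[0.001,0.001,0.03],"angular":[0,0,0]},
    {"xyz":[0.001,0.001,0.06],"angular":[0,0,0]},
    {"xyz":[0.001,0.001,0.09],"angular":[0,0,0]},
    {"xyz":[0.001,0.001,0.115],"angular":[0,0,0]},
    {"xyz":[0.001,0.001,0.125],"angular":[0,0,0]},
    {"xyz":[0.001,0.001,0.13],"angular":[0,0,0]},
    {"xyz":[0.001,0.001,0.13],"angular":[0,0,0]},
    {"xyz":[0.001,0.001,0.13],"angular":[0,0,0]}
  ]
}}

```text
clock: 46.4
position: [0.5393, -0.0034, 0.0256]
ee_rot: [-0.016, 1.0, -0.0, 0.001]
ft_force: [-0.1, 0.6, 0.9]
grip_width: 0.802
grasp_force: 0.0
```

>>> {"method": "carry_out", "body": {
  "motion": [
    {"xyz":[0,0,0],"angular":[0,0,0]},
    {"xyz":[0,0,0],"angular":[0,0,0]},
    {"xyz":[0,0,0],"angular":[0,0,0]},
    {"xyz":[0,0,0],"angular":[0,0,0]},
    {"xyz":[0,0,0],"angular":[0,0,0]},
    {"xyz":[0,0,0],"angular":[0,0,0]},
    {"xyz":[0,0,0],"angular":[0,0,0]},
    {"xyz":[0,0,0],"angular":[0,0,0]}
  ],
  "hand": 0,
  "grip_force": 90
}}

```text
clock: 47.2
position: [0.5387, -0.0035, 0.025]
ee_rot: [-0.016, 1.0, -0.0, 0.0]
ft_force: [-3.0, -1.3, 6.7]
grip_width: 0.231
grasp_force: 88.9
```

>>> {"method": "carry_out", "body": {
  "motion": [
    {"xyz":[0,0,-0.015],"angular":[0,0,0]},
    {"xyz":[0,0,-0.04],"angular":[0,0,0]},
    {"xyz":[0,0,-0.07],"angular":[0,0,0]},
    {"xyz":[0,0,-0.095],"angular":[0,0,0]},
    {"xyz":[0,0,-0.095],"angular":[0,0,0]},
    {"xyz":[0,0,-0.095],"angular":[0,0,0]}
  ]
}}

```text
clock: 47.8
position: [0.5382, -0.0036, 0.1195]
ee_rot: [-0.016, 1.0, -0.0, 0.0]
ft_force: [0.3, -0.8, -3.9]
grip_width: 0.24
grasp_force: 88.7
```

```bash
python3 -c "
from h import *
o=get_obs();print(o['position'],rel([.552,-.207,.118],np.radians(181.8)))"
```

```text
[ 0.53824608 -0.00358335  0.11951332] [array([  -7.1, -203.8,    1.6]), np.float64(-359.9)]
```

>>> {"method": "carry_out", "body": {
  "motion": [
    {"xyz":[-0.001,-0.025,0],"angular":[0,0,0]},
    {"xyz":[-0.002,-0.05,0],"angular":[0,0,0]},
    {"xyz":[-0.003,-0.075,0],"angular":[0,0,0]},
    {"xyz":[-0.004,-0.1,0],"angular":[0,0,0]},
    {"xyz":[-0.005,-0.125,0],"angular":[0,0,0]},
    {"xyz":[-0.006,-0.15,0],"angular":[0,0,0]},
    {"xyz":[-0.007,-0.175,0],"angular":[0,0,0]},
    {"xyz":[-0.008,-0.195,0],"angular":[0,0,0]},
    {"xyz":[-0.008,-0.204,0],"angular":[0,0,0]},
    {"xyz":[-0.008,-0.204,0.01],"angular":[0,0,0]},
    {"xyz":[-0.008,-0.204,0.025],"angular":[0,0,0]},
    {"xyz":[-0.008,-0.204,0.035],"angular":[0,0,0]}
  ]
}}

```text
clock: 49.0
position: [0.5523, -0.2051, 0.082]
ee_rot: [-0.018, 1.0, 0.001, -0.001]
ft_force: [-0.3, 0.2, -3.0]
grip_width: 0.232
grasp_force: 88.6
```

>>> {"method": "carry_out", "body": {
  "motion": [
    {"xyz":[0,0,0],"angular":[0,0,0]},
    {"xyz":[0,0,0],"angular":[0,0,0]},
    {"xyz":[0,0,0],"angular":[0,0,0]}
  ]
}}

```text
clock: 49.3
position: [0.5535, -0.2066, 0.0848]
ee_rot: [-0.017, 1.0, -0.0, 0.0]
ft_force: [0.1, -0.4, -2.1]
grip_width: 0.234
grasp_force: 88.6
```

```bash
python3 -c "
from h import *
o=get_obs();print(o['position'],rel([.553,-.207,.064],np.radians(181.8)))
a=snap('wrist')['img'];b=snap('side')['img']
cv2.imwrite('pics/c12.png',np.hstack([cv2.resize(a,(400,300)),cv2.resize(b[130:265,250:430],(400,300))])[:,:,::-1])"
```

```text
[ 0.55351624 -0.20664926  0.08480379] [array([ 0.5, -0.3, 20.8]), np.float64(-359.9)]
```

View pics/c12.png

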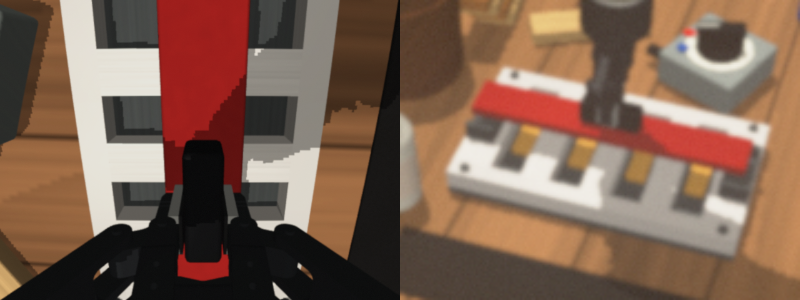

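The bar hangs level above both seats and is aligned with the die. Lowering it.

>>> {"method": "carry_out", "body": {
  "motion": [
    {"xyz":[0,0,0.005],"angular":[0,0,0]},
    {"xyz":[0,0,0.01],"angular":[0,0,0]},
    {"xyz":[0,0,0.014],"angular":[0,0,0]},
    {"xyz":[0,0,0.017],"angular":[0,0,0]},
    {"xyz":[0,0,0.0185],"angular":[0,0,0]},
    {"xyz":[0,0,0.0195],"angular":[0,0,0]},
    {"xyz":[0,0,0.0195],"angular":[0,0,0]},
    {"xyz":[0,0,0.0195],"angular":[0,0,0]}
  ]
}}

```text
clock: 50.2
position: [0.5532, -0.207, 0.065]
ee_rot: [-0.017, 1.0, -0.0, 0.0]
ft_force: [-0.7, -0.0, -4.0]
grip_width: 0.233
grasp_force: 88.6
```

>>> {"method": "carry_out", "body": {
  "motion": [
    {"xyz":[0,0,0.001],"angular":[0,0,0]},
    {"xyz":[0,0,0.0015],"angular":[0,0,0]},
    {"xyz":[0,0,0.0015],"angular":[0,0,0]}
  ]
}}

```text
clock: 50.5
position: [0.5533, -0.207, 0.0641]
ee_rot: [-0.017, 1.0, -0.0, 0.0]
ft_force: [-2.5, 0.3, 5.3]
grip_width: 0.237
grasp_force: 89.6
```

>>> {"method": "carry_out", "body": {
  "motion": [
    {"xyz":[0,0,0],"angular":[0,0,0]},
    {"xyz":[0,0,0],"angular":[0,0,0]},
    {"xyz":[0,0,0],"angular":[0,0,0]},
    {"xyz":[0,0,0],"angular":[0,0,0]},
    {"xyz":[0,0,0],"angular":[0,0,0]},
    {"xyz":[0,0,0],"angular":[0,0,0]},
    {"xyz":[0,0,-0.03],"angular":[0,0,0]},
    {"xyz":[0,0,-0.07],"angular":[0,0,0]},
    {"xyz":[0,0,-0.1],"angular":[0,0,0]},
    {"xyz":[0,0,-0.14],"angular":[0,0,0]},
    {"xyz":[0,0,-0.14],"angular":[0,0,0]}
  ],
  "hand": 0.7
}}

```text
clock: 51.6
position: [0.5556, -0.2072, 0.2088]
ee_rot: [-0.017, 1.0, -0.002, 0.004]
ft_force: [0.5, 0.4, 0.3]
grip_width: 0.699
grasp_force: 0.0
```

>>> {"method": "carry_out", "body": {
  "motion": [
    {"xyz":[0.04,-0.03,0],"angular":[0,0,0]},
    {"xyz":[0.08,-0.06,0],"angular":[0,0,0]},
    {"xyz":[0.1,-0.1,0],"angular":[0,0,0]},
    {"xyz":[0.12,-0.14,0],"angular":[0,0,0]},
    {"xyz":[0.15,-0.17,0],"angular":[0,0,0]},
    {"xyz":[0.18,-0.2,0],"angular":[0,0,0]},
    {"xyz":[0.2,-0.24,0],"angular":[0,0,0]},
    {"xyz":[0.22,-0.28,0],"angular":[0,0,0]},
    {"xyz":[0.22,-0.28,0],"angular":[0,0,0]},
    {"xyz":[0.22,-0.28,0],"angular":[0,0,0]}
  ]
}}

```text
clock: 52.6
position: [0.3417, -0.4948, 0.2026]
ee_rot: [-0.015, 1.0, 0.0, -0.0]
ft_force: [-0.6, 0.7, 0.3]
grip_width: 0.701
grasp_force: 0.0
```

```bash
python3 -c "
from h import *
o=get_obs();print(o['position'],redrect(.055))
b=snap('top','t13.png')['img'];s=snap('side')['img']
cv2.imwrite('pics/c13.png',np.hstack([cv2.resize(b[150:330,195:435],(400,300)),cv2.resize(s[130:430,190:430],(400,500))[:300]])[:,:,::-1])"
```

```text
[ 0.34166329 -0.49475658  0.20259678] [ 554.2 -205.6  319.1   50.1    1.6]
```

View pics/c13.png

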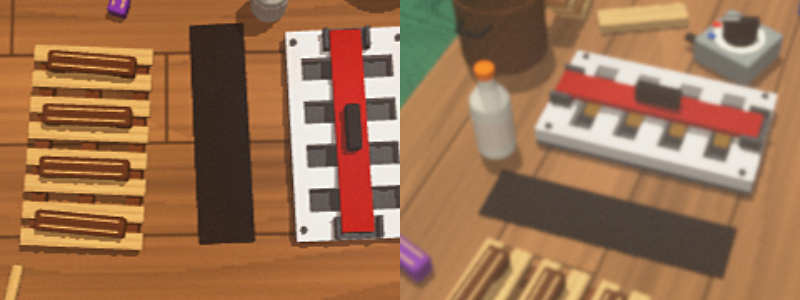

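The keeper rests in both seats: it measures (554,-206), within 2 mm of its starting reading. All four pulls are on the rack and the arm is clear.

```bash
python3 -c "
from workcell import *
print(hand_in())"
```

```text
the job is handed in; nothing more can be done
None
```

The job is handed in, though no verdict came back: all four pulls lie spaced out on the drying rack, the selector is at blue, and the keeper bar is back in both its seats.

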